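Load the charging box: prop its lid, press the packs home, fold the stay, shut it

ROBOT

A 6-joint arm with a two-finger parallel gripper is mounted at the origin on a cart in front of the work surface, level with it; the furniture and walls round the work are solid. World frame = base frame: x ahead of the robot, y to its left, z up, the work surface at z = 0. Lengths are in mm, angles in rad, forces in N, time in s.
With the tool pointing down it reaches from about 300 to 750 mm from the base axis. Payload 8.5 kg.
Tool frame: the origin (TCP) lies at the very end of the fingers, on their centre line; the grasp point (between the pads) lies 19 mm behind it; z points along the fingers, y is the line along which they close (so a half turn about z gives the same grasp; the last joint's range is limited). The gripper opens to 85 mm and grips with 20 to 120 N. Pads are 22 mm wide; open, the fingers measure 114 mm over their backs; the gripper's body (76 mm by 85 mm) begins 54 mm behind the grasp point. The pads swing forward as they close: fully open they stand 13 mm farther back than shut.
Start: joints at [-1.368, 0.381, 1.297, -0, 1.464, -0.215], TCP at [223.155, -502.675, 231.322] pointing down, gripper open.
Joint ranges: [-3.11, 3.11], [-0.89, 2.33], [0.22, 2.48], [-1.42, 4.56], [0.17, 2.85], [-2.88, 2.88]. Speed limits (rad/s): [2.39, 2.39, 3.14, 3.14, 3.14, 3.14].

INTERFACE

Orientations are given as [roll, pitch, yaw] about the fixed x, y, z axes, in that order (R = Rz(yaw) Ry(pitch) Rx(roll)).
In Python, from station import ctrl gives the robot as it stands. The module is installed in compiled form; this text tells all that it offers.
- The arm moves only by the tool arm_command, never from a script. Its argument "steps" is a list of rows, each a list of 3 entries, a list of its own where there are three numbers: the turn, a rotation vector about the tool's x, y, z in rad, then the shift along the tool's x, y, z in m, then the gripper command: -1 is shut, 1 is fully open, values between are in proportion. A call has 1 to 20 rows; each row shifts and turns the commanded pose from where the row before left it, along the tool's axes as they then stand; what a row does not reach is not made up. A row lasts 1/12 s, in which the tool goes at most 41.7 mm and 7.16 degrees, less where a joint would pass 70% of its speed; a pose out of reach is approached as far as the arm can. A call is refused whole if a number of a shift passes 0.0417 or a number of a turn 0.125, either way. A call with a gripper value outside its range is refused whole. The fingers move at their own pace and stop on an object; the grip force is fixed at half the most. Time passes only in rows, so rows that do not move let the fingers close. It gives the time, the measured TCP pose, the force, the opening and the grip force at its end, in the units of the state.
- ctrl.state(): the state, without advancing time (a new reading comes with each control period).
- ctrl.camera(name): name is "side" or "top" or "wrist"; returns a dict with "frame" (400x640x3 uint8, blue, green, red), "mtx" (3x3 intrinsics, pixels), "view" (4x4, takes a point from world to camera coordinates). Camera axes: x right, y down, z forward; pixel columns grow to the right and rows downward; lengths in mm; the calibration is good to about 2 mm. A picture is of the moment at which its call begins. There is no depth.
- ctrl.sign_off(): hands the job in; it is judged then, once.
The state is a dict: "t": time; "qpos": joint angles; "qd": joint speeds; "effort": joint torques, N m; "position": TCP position; "orientation": TCP orientation; "wrist_force": force on the tool from outside, world axes, zero at the start; "torque": the same for the moment, N m; "opening": opening from 0.0 (shut) to 1.0 (fully open); "grip_force": force on a finger pad.
Only numpy, scipy, OpenCV 4.12 (cv2) and the standard library are available. Lean on these libraries where they do the work, as an engineer would, in place of code of your own. Each camera call takes 0.05 s, during which the arm holds its last target. There are 200 camera calls.

TASK

Put every battery pack on the desk on charge: raise the charging box's lid and lock its folding stay straight, press each pack flush into a bay of its own while the lid stays propped, then break the stay's knee and lower the lid until it is shut, without letting it drop. Leave the other things on the desk where they lie.

Things in the scene. Friction and masses are not known exactly. Their poses are not given: they have to be found in the camera images.
- lid (a joint): White lid of the charging box, hinged along its rear top edge; 200 mm deep, 220 wide, top 11 mm above the rim. 0 = shut, grows as the front rises; 1.40 rad is as far as the stay lets it go. Stiff hinge: 2 to 3 N at the bar raises it; above about 1.05 rad it stays where it is left, below that it falls unless held.
- lid_hinge (a point): Middle of the lid's hinge line, at the rear top edge of the box, 80 mm above the desk. x axis to the box's rear (away from the bar), y along the hinge line towards the stay's side, z up. The box is fixed, 200 (x) x 220 (y) x 80 mm high, and reaches 200 mm forward of here; the desk top is z = 0.
- lid_bar (a point): Middle of the lid's front pull: a round steel bar, 12 mm thick, 100 mm long along the hinge line, 38 mm out in front of the lid's edge in the lid's plane: 240 mm from the hinge line, and 6 mm above hinge height when shut. Pinched from above, one finger in front and one behind, it turns between the fingers as the lid swings.
- stay_knee (a joint): Knee of the folding stay on the box's +y side. 0 = folded (lid shut), 2.86 rad = links in line, 2.96 rad = past straight against its stop: locked, the lid cannot come down. With the lid at 1.385 rad it stands at about 2.6; then moving the knob forward and up about 20 mm locks it. To break it, push the knob back and down 15 to 25 mm: the lid sinks 0.02 to 0.06 rad and rests. Stays where it is put.
- knee_knob (a point): Centre of the black knob on the knee: round rod along the box's y, 14 mm thick, 40 mm long, this point 50 mm out from the box's side. It swings on a circle of radius 108.5 mm about stay_foot; the line from stay_foot to here leans up towards the rear, 0.14 rad above level with the lid shut, 0.96 rad with the stay straight, 1.01 rad locked.
- stay_foot (a point): Point on the axis (along the box's y) of the stay's lower pivot, set out sideways in line with the knob's centre: 150 mm forward of the hinge line, 30 mm below it, 160 mm from the box's middle plane. The stay's two links are each 108.5 mm long; the upper one ends on the lid 150 mm from the hinge line.
- bay0 (a point): Centre of the mouth of bay 0 (nearest the stay), level with the deck inside the box, 72 mm above the desk, 8 below the rim. Box axes: 60 mm along x, 38 along y; bays 58 mm apart, 145 forward of the hinge line. Its floor plate, held by friction, starts 8 mm below the deck and carries a pack; a push of 5 to 10 N moves it 20 mm down to its stop, where it stays. Any pack fits, either way round.
- bay1 (a point): Centre of the mouth of bay 1 (middle), level with the deck inside the box, 72 mm above the desk, 8 below the rim. Box axes: 60 mm along x, 38 along y; bays 58 mm apart, 145 forward of the hinge line. Its floor plate, held by friction, starts 8 mm below the deck and carries a pack; a push of 5 to 10 N moves it 20 mm down to its stop, where it stays. Any pack fits, either way round.
- bay2 (a point): Centre of the mouth of bay 2 (farthest from the stay), level with the deck inside the box, 72 mm above the desk, 8 below the rim. Box axes: 60 mm along x, 38 along y; bays 58 mm apart, 145 forward of the hinge line. Its floor plate, held by friction, starts 8 mm below the deck and carries a pack; a push of 5 to 10 N moves it 20 mm down to its stop, where it stays. Any pack fits, either way round.
- pack0_c (a point): Centre of a black battery pack, 56 (its x) x 34 (its y) x 28 mm high, 90 g, pale label on top, brass contacts at one end; lies flat on the desk. Two or three of these are present. Set on a bay's raised plate it stands 20 mm proud of the deck; pressed home its top is flush with the deck, this point 14 mm below the bay's mouth.
- pack1_c (a point): Centre of a black battery pack, 56 (its x) x 34 (its y) x 28 mm high, 90 g, pale label on top, brass contacts at one end; lies flat on the desk. Two or three of these are present. Set on a bay's raised plate it stands 20 mm proud of the deck; pressed home its top is flush with the deck, this point 14 mm below the bay's mouth.
- pack2_c (a point): Centre of a black battery pack, 56 (its x) x 34 (its y) x 28 mm high, 90 g, pale label on top, brass contacts at one end; lies flat on the desk. Two or three of these are present. Set on a bay's raised plate it stands 20 mm proud of the deck; pressed home its top is flush with the deck, this point 14 mm below the bay's mouth.
- mouse_c (a point): Centre of a black computer mouse, 108 x 59 x 38 mm; loose on the desk, to be left where it lies.
- eraser_c (a point): Centre of a blue and white eraser, 19 x 40 x 13 mm; loose on the desk, to be left where it lies.
- earbud_case_c (a point): Centre of a white earbud case, 26 x 60 x 42 mm; loose on the desk, to be left where it lies.
- highlighter_c (a point): Centre of a yellow highlighter, 22 x 116 x 17 mm; loose on the desk, to be left where it lies.

How it is judged (in metres and radians):
On the way, in this order (a step that is already met when the one before it is completed fails the run):
1. the lid is up and its stay is locked past straight (value of joint lid above 1.36 rad and value of joint stay_knee above 2.903 rad), for 0.3 s.
2. every pack present is pressed flush into a bay, with the stay locked (((horizontal distance between pack0_c and bay0 below 0.006 m and z of pack0_c in the frame of bay0 below -0.0115 m and angle between pack0_c's own z axis and vertical below 0.08 rad) or (horizontal distance between pack0_c and bay1 below 0.006 m and z of pack0_c in the frame of bay1 below -0.0115 m and angle between pack0_c's own z axis and vertical below 0.08 rad) or (horizontal distance between pack0_c and bay2 below 0.006 m and z of pack0_c in the frame of bay2 below -0.0115 m and angle between pack0_c's own z axis and vertical below 0.08 rad)) and ((horizontal distance between pack1_c and bay0 below 0.006 m and z of pack1_c in the frame of bay0 below -0.0115 m and angle between pack1_c's own z axis and vertical below 0.08 rad) or (horizontal distance between pack1_c and bay1 below 0.006 m and z of pack1_c in the frame of bay1 below -0.0115 m and angle between pack1_c's own z axis and vertical below 0.08 rad) or (horizontal distance between pack1_c and bay2 below 0.006 m and z of pack1_c in the frame of bay2 below -0.0115 m and angle between pack1_c's own z axis and vertical below 0.08 rad)) and ((horizontal distance between pack2_c and bay0 below 0.006 m and z of pack2_c in the frame of bay0 below -0.0115 m and angle between pack2_c's own z axis and vertical below 0.08 rad) or (horizontal distance between pack2_c and bay1 below 0.006 m and z of pack2_c in the frame of bay1 below -0.0115 m and angle between pack2_c's own z axis and vertical below 0.08 rad) or (horizontal distance between pack2_c and bay2 below 0.006 m and z of pack2_c in the frame of bay2 below -0.0115 m and angle between pack2_c's own z axis and vertical below 0.08 rad)) and value of joint stay_knee above 2.903 rad), for 0.3 s.
3. the stay's knee is broken, with the lid still up (value of joint stay_knee below 2.763 rad and value of joint lid above 0.9 rad), for 0.1 s.
At the end, for the whole second after the job is handed in: The lid is shut (within 0.05 rad), and every pack present sits flush in a bay of its own (centred within 6 mm, its top no more than 2.5 mm above the deck, level) (value of joint lid below 0.05 rad and ((horizontal distance between pack0_c and bay0 below 0.006 m and z of pack0_c in the frame of bay0 below -0.0115 m and angle between pack0_c's own z axis and vertical below 0.08 rad) or (horizontal distance between pack0_c and bay1 below 0.006 m and z of pack0_c in the frame of bay1 below -0.0115 m and angle between pack0_c's own z axis and vertical below 0.08 rad) or (horizontal distance between pack0_c and bay2 below 0.006 m and z of pack0_c in the frame of bay2 below -0.0115 m and angle between pack0_c's own z axis and vertical below 0.08 rad)) and ((horizontal distance between pack1_c and bay0 below 0.006 m and z of pack1_c in the frame of bay0 below -0.0115 m and angle between pack1_c's own z axis and vertical below 0.08 rad) or (horizontal distance between pack1_c and bay1 below 0.006 m and z of pack1_c in the frame of bay1 below -0.0115 m and angle between pack1_c's own z axis and vertical below 0.08 rad) or (horizontal distance between pack1_c and bay2 below 0.006 m and z of pack1_c in the frame of bay2 below -0.0115 m and angle between pack1_c's own z axis and vertical below 0.08 rad)) and ((horizontal distance between pack2_c and bay0 below 0.006 m and z of pack2_c in the frame of bay0 below -0.0115 m and angle between pack2_c's own z axis and vertical below 0.08 rad) or (horizontal distance between pack2_c and bay1 below 0.006 m and z of pack2_c in the frame of bay1 below -0.0115 m and angle between pack2_c's own z axis and vertical below 0.08 rad) or (horizontal distance between pack2_c and bay2 below 0.006 m and z of pack2_c in the frame of bay2 below -0.0115 m and angle between pack2_c's own z axis and vertical below 0.08 rad))); the robot touches nothing.
It fails at once if the lid is let fall (it closes faster than 2 rad/s) (velocity of joint lid below -2 rad/s).
It fails at once if the mouse is moved more than 3 cm (distance of mouse_c from where it was at the start of the episode above 0.03 m).
It fails at once if the eraser is moved more than 3 cm (distance of eraser_c from where it was at the start of the episode above 0.03 m).
It fails at once if the earbud case is moved more than 3 cm (distance of earbud_case_c from where it was at the start of the episode above 0.03 m).
It fails at once if the highlighter is moved more than 3 cm (distance of highlighter_c from where it was at the start of the episode above 0.03 m).
Of pack0, pack1, pack2 only 2 to 3 are there at a start; the rules pass over those that are not, and their reading is None.
At some moment in a run one of pack0, pack1, pack2 may be knocked a few centimetres aside while the robot is not near it.
It also fails if it takes over 200 s, if anything falls off the work surface, if the arm or the gripper's body presses on something with over 40 N, if the wrist force passes 120 N, or if a joint passes its speed limit or range.

## Working session

There is one attempt and no reset: what is moved stays moved. The work goes in short steps, Python scripts to look and compute and a tool call to move; the robot and the scene stay as the last step left them, time stands still between calls to the robot, and variables do not carry over. Pictures are saved under pics/ and viewed, at most 14 in all, crops included, and the job is handed in when it is done.

Besides the shell and the picture viewer there is one more tool, called after "Request:" as a command line: name --argument value ..., lists and objects as JSON in quotes. arm_command: Moves the arm, as the interface text tells. Its arguments: {"type":"object","properties":{"steps":{"type":"array","items":{"type":"array"}}},"required":["steps"]}

```bash
mkdir -p pics; python3 - <<'E'
from station import ctrl
import cv2
print(ctrl.state())
for n in("top","side"):
    c=ctrl.camera(n);cv2.imwrite(f"pics/{n}0.png",c["frame"]);print(n,c["mtx"].round(1).tolist(),c["view"].round(3).tolist())
E
```

```text
{'t': 0.0, 'qpos': array([-1.36827142e+00,  3.81187722e-01,  1.29826592e+00,  1.67705559e-05,
        1.46360965e+00, -2.15307916e-01]), 'qd': array([-0.00023695,  0.00013296, -0.0012979 ,  0.00144565,  0.000499  ,
       -0.00121871]), 'effort': array([ 4.35930212e-05, -4.48463595e+01, -2.31279820e+01, -1.81061059e-04,
        4.74527740e-03, -1.88213323e-05]), 'position': array([ 223.11594778, -502.38605043,  230.71448963]), 'orientation': array([-3.14015953e+00, -3.30485521e-04,  4.17830778e-01]), 'wrist_force': array([-0.26377808, -0.10974966,  0.81851324]), 'torque': array([-0.04258818,  0.01601237, -0.05851784]), 'grip_force': 0.0, 'opening': 0.9976758295336037}
top [[423.6, 0.0, 316.9], [0.0, 423.6, 196.0], [0.0, 0.0, 1.0]] [[0.025, -0.999, -0.026, -41.907], [-0.997, -0.023, -0.069, 530.685], [0.068, 0.027, -0.997, 1077.367], [0.0, 0.0, 0.0, 1.0]]
side [[400.0, 0.0, 319.7], [0.0, 400.0, 206.0], [0.0, 0.0, 1.0]] [[0.996, -0.082, -0.018, -534.012], [-0.045, -0.338, -0.94, 95.323], [0.071, 0.937, -0.341, 1040.318], [0.0, 0.0, 0.0, 1.0]]
```

View pics/top0.png

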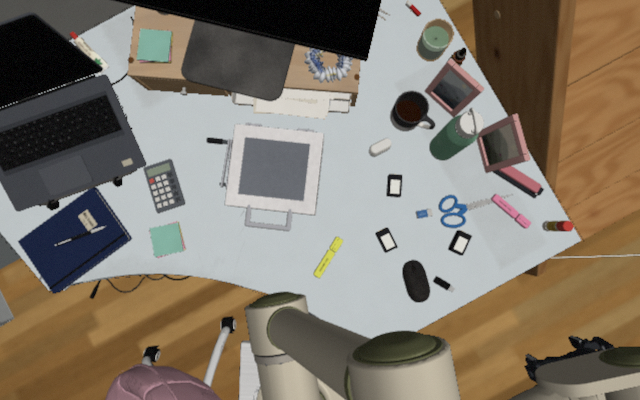

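View pics/side0.png

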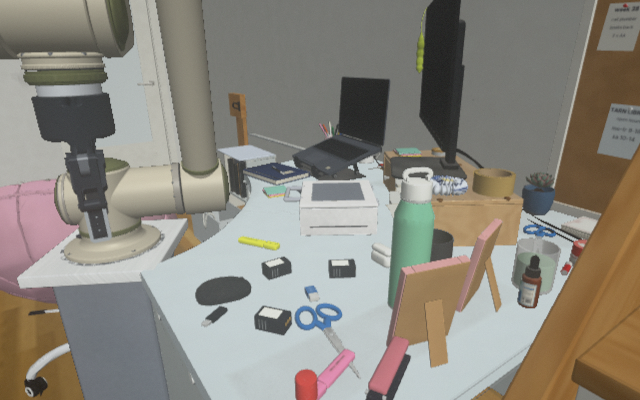

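The top view shows the lid around (275,170), its pull bar at (268,225) and the knob at (216,141). The three packs are at (395,186), (386,240) and (460,243), with the mouse at (415,281) and the highlighter at (328,257).

```bash
cat > h.py <<'E'
import numpy as np, cv2
from station import ctrl
def ray(c,uv,z):
    V=c["view"];R=V[:3,:3];o=-R.T@V[:3,3]
    uv=np.atleast_2d(np.float64(uv))
    d=(np.linalg.inv(c["mtx"])@np.c_[uv,np.ones(len(uv))].T).T@R
    return o+d*((z-o[2])/d[:,2])[:,None]
def proj(c,P):
    p=(c["view"][:3,:3]@np.atleast_2d(P).T).T+c["view"][:3,3]
    q=p@c["mtx"].T; return q[:,:2]/q[:,2:]
def rect(c,mask,z):
    cs,_=cv2.findContours(mask.astype(np.uint8),cv2.RETR_EXTERNAL,cv2.CHAIN_APPROX_NONE)
    k=max(cs,key=cv2.contourArea)[:,0,:]
    return cv2.minAreaRect(np.float32(ray(c,k,z)[:,:2]))
def packs(c,rois):
    """labels: bright inside the dark pack; outline of whole pack at top plane z=28"""
    g=c["frame"].max(2)
    for (u,v) in rois:
        s=np.zeros(g.shape,np.uint8); s[v-18:v+18,u-18:u+18]=1
        dark=((g<90)&(s>0)).astype(np.uint8)
        r=rect(c,dark,28); print("pack",(u,v),np.round(r[0],1),np.round(r[1],1),round(r[2],1))
E
python3 - <<'E'
from h import *
c=ctrl.camera("top");f=c["frame"]
cv2.imwrite("pics/lid.png",cv2.resize(f[110:250,190:350],None,fx=5,fy=4.2857*1,interpolation=cv2.INTER_CUBIC))
packs(c,[(395,186),(386,240),(460,243)])
hsv=cv2.cvtColor(f,cv2.COLOR_BGR2HSV)
for p in [(235,200),(222,200),(275,128),(268,222),(256,205),(330,170)]: print(p,f[p[1],p[0]],hsv[p[1],p[0]])
E
```

```text
pack (395, 186) [ 563.1 -225.8] [34.1 55.2] 86.4
pack (386, 240) [ 424.2 -207.5] [55.  32.9] 27.6
pack (460, 243) [ 422.7 -391.4] [37.7 54.3] 64.6
(235, 200) [206 209 212] [ 15   7 212]
(222, 200) [200 198 192] [ 98  10 200]
(275, 128) [192 193 195] [ 10   4 195]
(268, 222) [199 198 192] [ 94   9 199]
(256, 205) [204 206 209] [ 12   6 209]
(330, 170) [200 199 192] [ 94  10 200]
```

View pics/lid.png

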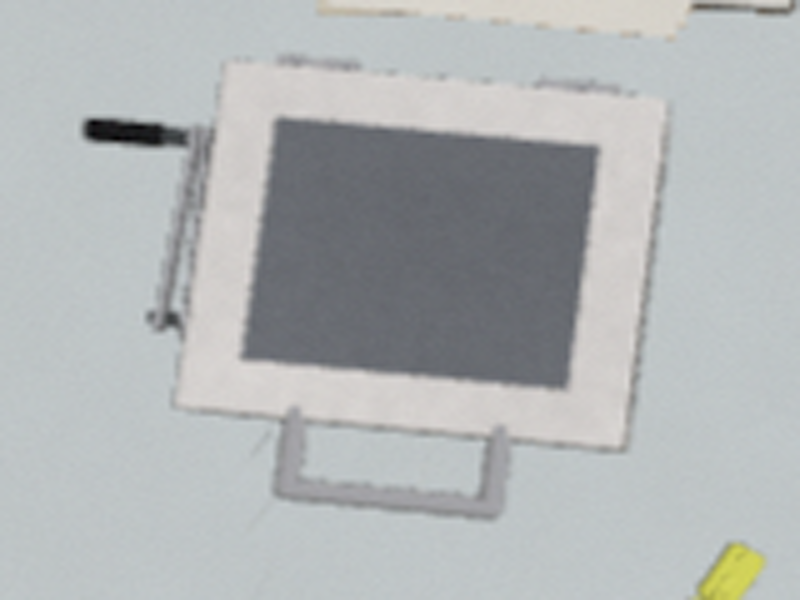

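The crop shows the lid corners clearly, plus the bar from (285,490) to (492,510) and the knob at (85–165,130). Next I'll convert these to world coordinates and fit the box frame.

```bash
python3 - <<'E'
from h import *
from scipy.optimize import least_squares
c=ctrl.camera("top")
uv=lambda p:[190+p[0]/5,110+p[1]/4.2857]
T=[((222,62),91),((668,100),91),((628,450),91),((177,407),91),((388,500),86),((125,131),65)]
W=np.array([ray(c,uv(p),z)[0] for p,z in T]);print(W.round(1))
L=np.array([[0,110],[0,-110],[-200,-110],[-200,110],[-240,0],[-150+108.5*np.cos(.14),160]])
def tr(p,L):
    s,k=np.sin(p[2]),np.cos(p[2]);return L@np.array([[k,s],[-s,k]])+p[:2]
r=least_squares(lambda p:(tr(p,L)-W[:,:2]).ravel(),[700,0,0]);print(r.x,r.fun.round(1))
# metal grey bar, side view check of yaw
for n,l in dict(bar=(-240,0),knob=(-42.5,160),foot=(-150,160),b0=(-145,58),b1=(-145,0),b2=(-145,-58)).items(): print(n,tr(r.x,np.array([l])).round(1))
E
```

```text
[[697.7 175.5  91. ]
 [679.9 -43.7  91. ]
 [480.7 -29.3  91. ]
 [499.7 189.8  91. ]
 [449.8  86.3  86. ]
 [662.  228.9  65. ]]
[ 6.89487749e+02  6.52834387e+01 -8.27979733e-02] [ 0.8 -0.6  0.5 -0.6  0.3  1.5 -0.4  1.6  0.5 -1.2 -1.7 -0.7]
bar [[450.3  85.1]]
knob [[660.4 228.3]]
foot [[553.2 237.1]]
b0 [[549.8 135.1]]
b1 [[545.   77.3]]
b2 [[540.2  19.5]]
```

Request:
arm_command --steps '[[[0,0,-0.119],[0,0,0],1],[[0,0,-0.119],[0,0,0],1],[[0,0,-0.119],[0,0,0],0],[[0,0,-0.119],[0,0,0],-0.4],[[0,0,-0.119],[0,0,0],-0.4],[[0,0,-0.119],[0,0,0],-0.4],[[0,0,-0.119],[0,0,0],-0.4],[[0,0,-0.119],[0,0,0],-0.4],[[0,0,-0.118],[0,0,0],-0.4]]'

```text
t: 0.95
position: [223.1, -502.6, 231.1]
orientation: [-3.141, -0.0, 1.494]
wrist_force: [-0.1, 0.8, 0.3]
opening: 0.298
grip_force: 0.0
```

Request:
arm_command --steps '[[[0,0,0],[0.0302,0.0089,0.004],-0.4],[[0,0,0],[0.0302,0.0089,0.004],-0.4],[[0,0,0],[0.0302,0.0089,0.004],-0.4],[[0,0,0],[0.0302,0.0089,0.004],-0.4],[[0,0,0],[0.0302,0.0089,0.004],-0.4],[[0,0,0],[0.0302,0.0089,0.004],-0.4],[[0,0,0],[0.0302,0.0089,0.004],-0.4],[[0,0,0],[0.0302,0.0089,0.004],-0.4],[[0,0,0],[0.0302,0.0089,0.004],-0.4],[[0,0,0],[0.0302,0.0089,0.004],-0.4],[[0,0,0],[0.0302,0.0089,0.004],-0.4],[[0,0,0],[0.0302,0.0089,0.004],-0.4],[[0,0,0],[0.0302,0.0089,0.004],-0.4],[[0,0,0],[0.0302,0.0089,0.004],-0.4],[[0,0,0],[0.0302,0.0089,0.004],-0.4],[[0,0,0],[0.0302,0.0089,0.004],-0.4],[[0,0,0],[0.0302,0.0089,0.004],-0.4],[[0,0,0],[0.0302,0.0089,0.004],-0.4],[[0,0,0],[0.0302,0.0089,0.004],-0.4],[[0,0,0],[0.0302,0.0089,0.004],-0.4]]'

```text
t: 2.62
position: [450.9, 86.2, 151.1]
orientation: [3.142, 0.0, 1.488]
wrist_force: [1.0, -1.5, -0.2]
opening: 0.301
grip_force: 0.0
```

```bash
cat >> h.py <<'E'
BOX=np.array([689.5,65.3,-.0828])
def loc(P):  # world -> box frame (z above desk)
    d=np.asarray(P)[:2]-BOX[:2];c,s=np.cos(BOX[2]),np.sin(BOX[2])
    return np.array([c*d[0]+s*d[1],-s*d[0]+c*d[1],P[2]])
def wld(l):
    c,s=np.cos(BOX[2]),np.sin(BOX[2]);return np.array([BOX[0]+c*l[0]-s*l[1],BOX[1]+s*l[0]+c*l[1],l[2]])
def st():
    s=ctrl.state();print("t",round(s["t"],2),"pos",s["position"].round(1),"ori",s["orientation"].round(3),"box",loc(s["position"]).round(1),"F",s["wrist_force"].round(1),"op",round(85*s["opening"],1),"gf",round(s["grip_force"],1),"q",s["qpos"].round(2));return s
E
python3 - <<'E'
from h import *
st();c=ctrl.camera("wrist");cv2.imwrite("pics/w1.png",c["frame"])
for l in [(-240,0,86),(-200,110,91),(-240,50,86)]: print(l,proj(c,wld(l)).round())
E
```

```text
t 2.62 pos [450.9  86.2 151.1] ori [3.142 0.    1.488] box [-239.5    1.1  151.1] F [ 1.  -1.5 -0.2] op 25.6 gf 0.0 q [-0.07  0.31  1.67 -0.    1.16  0.01]
(-240, 0, 86) [[322. 208.]]
(-200, 110, 91) [[381.  54.]]
(-240, 50, 86) [[322. 144.]]
```

View pics/w1.png

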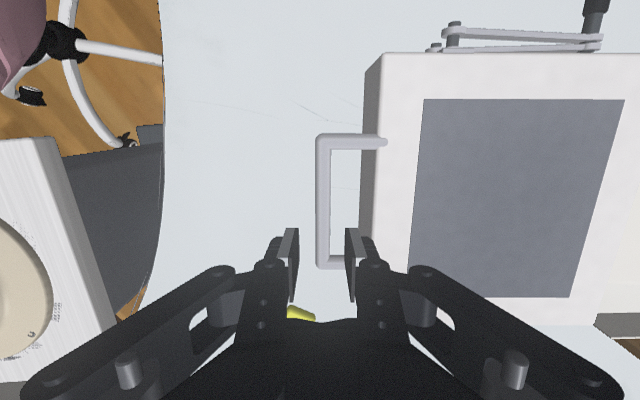

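The wrist view shows the bar at u≈324, from v=135 to 266, centred between the fingers. This agrees with the fit within 2 mm, so I'm descending to pinch it.

Request:
arm_command --steps '[[[0,0,0],[0,0.001,0.02],-0.4],[[0,0,0],[0,0,0.02],-0.4],[[0,0,0],[0,0,0.02],-0.4],[[0,0,0],[0,0,0.018],-0.4],[[0,0,0],[0,0,0],-0.4],[[0,0,0],[0,0,0],-0.4],[[0,0,0],[0,0,0],-1],[[0,0,0],[0,0,0],-1],[[0,0,0],[0,0,0],-1],[[0,0,0],[0,0,0],-1],[[0,0,0],[0,0,0],-1]]'

```text
t: 3.58
position: [451.5, 84.4, 74.4]
orientation: [3.141, 0.0, 1.488]
wrist_force: [-4.4, -0.6, 7.6]
opening: 0.11
grip_force: 58.9
```

```bash
python3 - <<'E'
from h import *
st()
# bar path, tool y (=box x) and tool z (=-up) increments, from 0 to 1.39, 40 rows
th=np.linspace(0.025,1.388,41);a=th
y=-240*np.cos(a);z=240*np.sin(a)
for i in range(0,40,5):print(i,(np.diff(y)[i:i+5]).round(1).tolist(),(-np.diff(z)[i:i+5]).round(1).tolist())
E
```

```text
t 3.58 pos [451.5  84.4  74.4] ori [3.141 0.    1.488] box [-238.7   -0.7   74.4] F [-4.4 -0.6  7.6] op 9.4 gf 58.9 q [-0.07  0.42  1.77 -0.    0.95  0.01]
0 [0.3, 0.6, 0.9, 1.2, 1.5] [-8.2, -8.2, -8.1, -8.1, -8.0]
5 [1.7, 2.0, 2.3, 2.5, 2.8] [-8.0, -7.9, -7.9, -7.8, -7.7]
10 [3.1, 3.3, 3.6, 3.8, 4.1] [-7.6, -7.5, -7.4, -7.2, -7.1]
15 [4.3, 4.5, 4.8, 5.0, 5.2] [-7.0, -6.8, -6.6, -6.5, -6.3]
20 [5.4, 5.6, 5.8, 6.0, 6.2] [-6.1, -5.9, -5.7, -5.5, -5.3]
25 [6.4, 6.5, 6.7, 6.9, 7.0] [-5.1, -4.9, -4.7, -4.4, -4.2]
30 [7.2, 7.3, 7.4, 7.5, 7.6] [-4.0, -3.7, -3.5, -3.2, -3.0]
35 [7.7, 7.8, 7.9, 8.0, 8.0] [-2.7, -2.4, -2.2, -1.9, -1.6]
```

Request:
arm_command --steps '[[[0,0,0],[0,0.0003,-0.0082],-1],[[0,0,0],[0,0.0006,-0.0082],-1],[[0,0,0],[0,0.0009,-0.0081],-1],[[0,0,0],[0,0.0012,-0.0081],-1],[[0,0,0],[0,0.0015,-0.008],-1],[[0,0,0],[0,0.0017,-0.008],-1],[[0,0,0],[0,0.002,-0.0079],-1],[[0,0,0],[0,0.0023,-0.0079],-1],[[0,0,0],[0,0.0025,-0.0078],-1],[[0,0,0],[0,0.0028,-0.0077],-1],[[0,0,0],[0,0.0031,-0.0076],-1],[[0,0,0],[0,0.0033,-0.0075],-1],[[0,0,0],[0,0.0036,-0.0074],-1],[[0,0,0],[0,0.0038,-0.0072],-1],[[0,0,0],[0,0.0041,-0.0071],-1],[[0,0,0],[0,0.0043,-0.007],-1],[[0,0,0],[0,0.0045,-0.0068],-1],[[0,0,0],[0,0.0048,-0.0066],-1],[[0,0,0],[0,0.005,-0.0065],-1],[[0,0,0],[0,0.0052,-0.0063],-1]]'

```text
t: 5.25
position: [506.2, 79.7, 224.6]
orientation: [-3.135, 0.001, 1.488]
wrist_force: [-19.1, -1.4, 9.8]
opening: 0.109
grip_force: 58.7
```

```bash
python3 -c "
from h import *
st()"
```

```text
t 5.25 pos [506.2  79.7 224.6] ori [-3.135e+00  1.000e-03  1.488e+00] box [-183.9   -0.8  224.6] F [-19.1  -1.4   9.8] op 9.2 gf 58.7 q [-0.07  0.32  1.41 -0.    1.42  0.01]
```

Request:
arm_command --steps '[[[0,0,0],[0,0.004,-0.0071],-1],[[0,0,0],[0,0.005,-0.0065],-1],[[0,0,0],[0,0.0055,-0.0059],-1],[[0,0,0],[0,0.006,-0.0055],-1],[[0,0,0],[0,0.0062,-0.0053],-1],[[0,0,0],[0,0.0064,-0.0051],-1],[[0,0,0],[0,0.0065,-0.0049],-1],[[0,0,0],[0,0.0067,-0.0047],-1],[[0,0,0],[0,0.0069,-0.0044],-1],[[0,0,0],[0,0.007,-0.0042],-1],[[0,0,0],[0,0.0072,-0.004],-1],[[0,0,0],[0,0.0073,-0.0037],-1],[[0,0,0],[0,0.0074,-0.0035],-1],[[0,0,0],[0,0.0075,-0.0032],-1],[[0,0,0],[0,0.0076,-0.003],-1],[[0,0,0],[0,0,0],-1]]'

```text
t: 6.58
position: [607.2, 71.1, 298.0]
orientation: [3.135, 0.001, 1.488]
wrist_force: [-4.2, -3.0, 11.8]
opening: 0.108
grip_force: 61.6
```

```bash
python3 -c "
from h import *
st()"
```

```text
t 6.58 pos [607.2  71.1 298. ] ori [3.135e+00 1.000e-03 1.488e+00] box [-82.5  -1.  298. ] F [-4.2 -3.  11.8] op 9.2 gf 61.6 q [-0.08  0.46  0.98 -0.    1.69  0.01]
```

Request:
arm_command --steps '[[[0,0,0],[0,0.0077,-0.0025],-1],[[0,0,0],[0,0.0078,-0.0023],-1],[[0,0,0],[0,0.0079,-0.0021],-1],[[0,0,0],[0,0.008,-0.0018],-1],[[0,0,0],[0,0.0075,-0.0014],-1],[[0,0,0],[0,0,0],-1],[[0,0,0],[0,0,0],-1]]'

```text
t: 7.17
position: [645.8, 67.5, 307.9]
orientation: [3.134, 0.001, 1.488]
wrist_force: [-1.1, -3.8, 9.4]
opening: 0.11
grip_force: 62.6
```

```bash
python3 - <<'E'
from h import *
st()
for n in("side","wrist"):
    c=ctrl.camera(n);cv2.imwrite(f"pics/{n}2.png",c["frame"])
E
```

```text
t 7.17 pos [645.8  67.5 307.9] ori [3.134e+00 1.000e-03 1.488e+00] box [-43.8  -1.4 307.9] F [-1.1 -3.8  9.4] op 9.3 gf 62.6 q [-0.08  0.53  0.83 -0.    1.77  0.01]
```

View pics/side2.png

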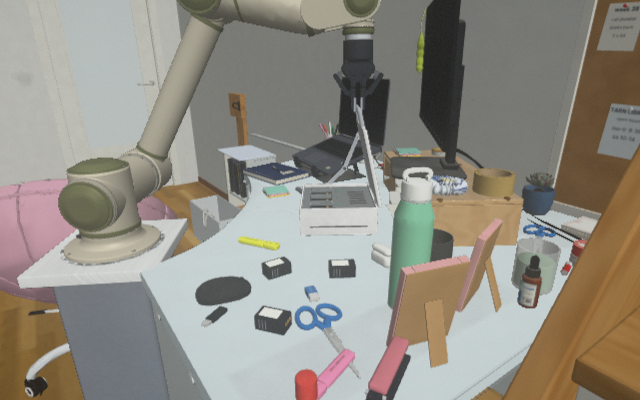

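The side view shows the lid raised nearly upright with the stay almost straight. I'll release the bar, back off and go to the knob.

Request:
arm_command --steps '[[[0,0,0],[0,0,0],-0.35],[[0,0,0],[0,0,0],-0.35],[[0,0,0],[0,0,0],-0.35],[[0,0,0],[0,0,-0.02],-0.35],[[0,0,0],[0,0,-0.022],-0.35],[[0,0,0],[0.0283,-0.0105,0],-0.35],[[0,0,0],[0.0283,-0.0105,0],-0.35],[[0,0,0],[0.0283,-0.0105,0],-0.35],[[0,0,0],[0.0283,-0.0105,0],-0.35],[[0,0,0],[0.0283,-0.0105,0],-0.35],[[0,0,0],[0.0283,-0.0105,0],-0.35],[[0,0,0],[0,0,0.031],-0.35],[[0,0,0],[0,0,0.031],-0.35],[[0,0,0],[0,0,0.031],-0.35],[[0,0,0],[0,0,0.031],-0.35],[[-0.1,0,0],[0,0,0],-0.35],[[-0.1,0,0],[0,0,0],-0.35],[[-0.1,0,0],[0,0,0],-0.35],[[0,0,0],[0,0,0],-0.35]]'

```text
t: 8.85
position: [593.6, 243.4, 222.0]
orientation: [2.84, 0.0, 1.49]
wrist_force: [0.1, -0.1, 0.5]
opening: 0.324
grip_force: 0.0
```

```bash
python3 - <<'E'
from h import *
st();c=ctrl.camera("wrist");cv2.imwrite("pics/w3.png",c["frame"])
for l in [(-78,140,131),(-78,180,131)]: print(l,proj(c,wld(l)).round())
E
```

```text
t 8.85 pos [593.6 243.4 222. ] ori [2.84 0.   1.49] box [-110.3  169.6  222. ] F [ 0.1 -0.1  0.5] op 27.5 gf 0.0 q [ 0.24  0.44  1.26 -0.1   1.15  0.35]
(-78, 140, 131) [[326. 226.]]
(-78, 180, 131) [[326. 184.]]
```

View pics/w3.png

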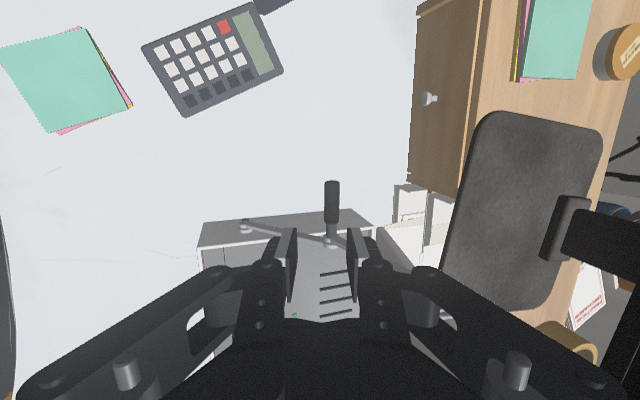

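```bash
python3 - <<'E'
from h import *
c=ctrl.camera("wrist")
for ang in np.arange(.68,.92,.03):
    l=(-150+108.5*np.cos(ang),160,50+108.5*np.sin(ang)); print(ang.round(2),np.round(l,1),proj(c,wld(l)).round(1))
g=c["frame"].max(2)[180:212,300:365];m=g<70;print([ (round(300+np.mean(np.where(r)[0]),1),int(r.sum())) for r in m[::5]])
E
```

```text
0.68 [-65.6 160.  118.2] [[333.5 200.4]]
0.71 [-67.7 160.  120.7] [[332.3 201.3]]
0.74 [-69.9 160.  123.2] [[331.  202.2]]
0.77 [-72.1 160.  125.5] [[329.6 203.1]]
0.8 [-74.4 160.  127.8] [[328.  204.1]]
0.83 [-76.8 160.  130.1] [[326.3 205. ]]
0.86 [-79.2 160.  132.2] [[324.5 205.9]]
0.89 [-81.7 160.  134.3] [[322.6 206.9]]
[(np.float64(nan), 0), (np.float64(324.0), 1), (np.float64(324.0), 1), (np.float64(324.0), 1), (np.float64(324.0), 1), (np.float64(324.0), 1), (np.float64(324.5), 2)]
  return _methods._mean(a, axis=axis, dtype=dtype,
  ret = ret.dtype.type(ret / rcount)
```

The knob is at (332,202), which corresponds to a stay angle of about 0.75 rad. I'll approach along the tool axis and pinch it.

Request:
arm_command --steps '[[[0,0,0],[0,0.009,0],-0.1],[[0,0,0],[0,0,0.024],-0.1],[[0,0,0],[0,0,0.024],-0.1],[[0,0,0],[0,0,0.024],-0.1],[[0,0,0],[0,0,0.024],-0.1],[[0,0,0],[0,0,0.021],-0.1],[[0,0,0],[0,0,0],-0.1]]'

```text
t: 9.53
position: [639.0, 238.2, 108.4]
orientation: [2.85, 0.002, 1.486]
wrist_force: [-1.2, -0.4, -1.4]
opening: 0.448
grip_force: 0.0
```

```bash
python3 - <<'E'
from h import *
st();c=ctrl.camera("wrist");cv2.imwrite("pics/w4.png",c["frame"])
E
```

```text
t 9.53 pos [639.  238.2 108.4] ori [2.850e+00 2.000e-03 1.486e+00] box [-64.7 168.1 108.4] F [-1.2 -0.4 -1.4] op 38.1 gf 0.0 q [ 0.22  0.61  1.3  -0.11  0.95  0.35]
```

View pics/w4.png

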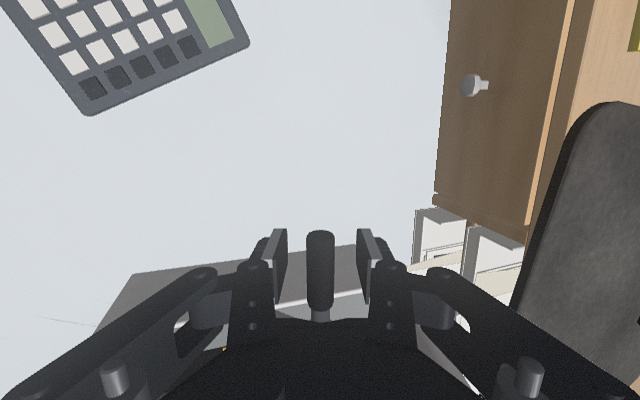

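The knob sits centred between the pads at (320,270). Now closing on it and following the arc forward and up.

Request:
arm_command --steps '[[[0,0,0],[0,0,0],-1],[[0,0,0],[0,0,0],-1],[[0,0,0],[0,0,0],-1],[[0,0,0],[0,0,0],-1],[[0,0,0],[0,0,0],-1],[[0,0,0],[0,-0.0018,-0.0034],-1],[[0,0,0],[0,-0.0018,-0.0034],-1],[[0,0,0],[0,-0.002,-0.0033],-1],[[0,0,0],[0,-0.002,-0.0032],-1],[[0,0,0],[0,-0.0022,-0.0031],-1],[[0,0,0],[0,-0.0023,-0.0031],-1],[[0,0,0],[0,-0.0017,-0.0021],-1],[[0,0,0],[0,-0.0017,-0.0021],-1],[[0,0,0],[0,-0.0022,-0.0025],-1],[[0,0,0],[0,0,0],-1]]'

```text
t: 10.83
position: [615.8, 241.3, 132.6]
orientation: [2.838, -0.001, 1.488]
wrist_force: [10.8, 4.4, -16.6]
opening: 0.136
grip_force: 60.4
```

```bash
python3 - <<'E'
from h import *
st();c=ctrl.camera("side");cv2.imwrite("pics/s5.png",cv2.resize(c["frame"][60:240,280:440],None,fx=3,fy=3))
E
```

```text
t 10.83 pos [615.8 241.3 132.6] ori [ 2.838e+00 -1.000e-03  1.488e+00] box [-88.  169.3 132.6] F [ 10.8   4.4 -16.6] op 11.6 gf 60.4 q [ 0.23  0.55  1.34 -0.11  0.96  0.36]
```

View pics/s5.png

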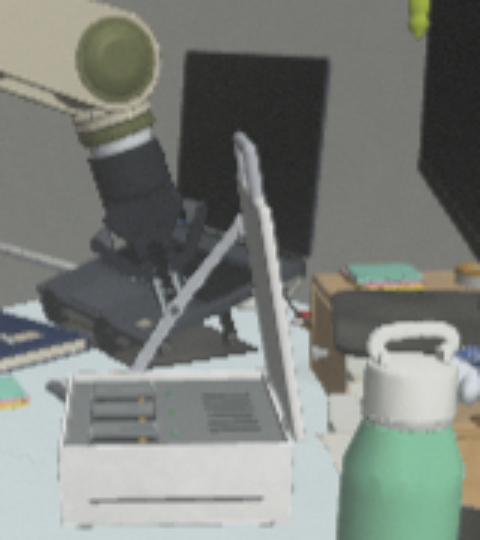

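The side view shows the stay's links in line. I'll push a little more to confirm it is against the stop, then release.

Request:
arm_command --steps '[[[0,0,0],[0,-0.0022,-0.001],-1],[[0,0,0],[0,-0.001,-0.0005],-1],[[0,0,0],[0,0,0],-1]]'

```text
t: 11.13
position: [615.0, 241.2, 132.8]
orientation: [2.833, -0.002, 1.488]
wrist_force: [27.8, 4.6, -27.8]
opening: 0.136
grip_force: 58.9
```

Request:
arm_command --steps '[[[0,0,0],[0,0.001,0.001],-0.5],[[0,0,0],[0,0,0],-0.1],[[0,0,0],[0,0,0],-0.1],[[0,0,0],[0,0,0],-0.1],[[0,0,0],[0,0,-0.025],-0.1],[[0,0,0],[0,0,-0.03],-0.1],[[0,0,0],[0,0,-0.03],-0.1],[[0,0,0],[0,0,-0.03],-0.1],[[0,0,0],[0,0,0],-0.1]]'

```text
t: 11.88
position: [578.7, 245.0, 250.3]
orientation: [2.83, -0.004, 1.489]
wrist_force: [0.7, -0.0, -0.3]
opening: 0.452
grip_force: 0.0
```

```bash
python3 - <<'E'
from h import *
st();c=ctrl.camera("wrist");cv2.imwrite("pics/w6.png",c["frame"])
for ang in np.arange(.8,1.05,.03):
    l=(-150+108.5*np.cos(ang),160,50+108.5*np.sin(ang)); print(ang.round(2),np.round(l,1),proj(c,wld(l)).round(1))
c=ctrl.camera("top")
packs(c,[(395,186),(386,240),(460,243)])
E
```

```text
t 11.88 pos [578.7 245.  250.3] ori [ 2.83  -0.004  1.489] box [-125.2  170.   250.3] F [ 0.7 -0.  -0.3] op 38.4 gf 0.0 q [ 0.25  0.39  1.26 -0.1   1.2   0.36]
0.8 [-74.4 160.  127.8] [[332.4 195.8]]
0.83 [-76.8 160.  130.1] [[331.  196.5]]
0.86 [-79.2 160.  132.2] [[329.4 197.3]]
0.89 [-81.7 160.  134.3] [[327.8 198. ]]
0.92 [-84.3 160.  136.3] [[326.  198.8]]
0.95 [-86.9 160.  138.3] [[324.1 199.5]]
0.98 [-89.6 160.  140.1] [[322.1 200.3]]
1.01 [-92.3 160.  141.9] [[320. 201.]]
1.04 [-95.1 160.  143.6] [[317.8 201.7]]
pack (395, 186) [ 563.1 -225.8] [34.1 55.2] 86.4
pack (386, 240) [ 424.2 -207.5] [55.  32.9] 27.6
pack (460, 243) [ 422.7 -391.4] [37.7 54.3] 64.6
```

View pics/w6.png

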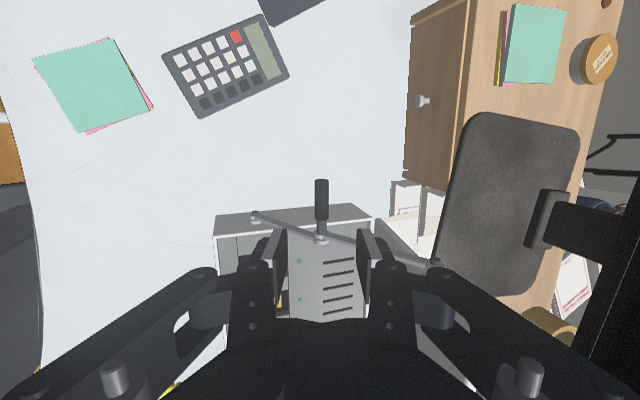

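The knob reads u≈321, about 1.0 rad, and the force doubled with no motion, so the stay is locked. I'm heading for pack A now.

Request:
arm_command --steps '[[[0.1,0,0],[0,-0.005,-0.01],1],[[0.1,0,0],[0,-0.005,-0.01],1],[[0.11,0,0],[0,0,-0.01],1],[[0,0,0.1193],[0,0,0],1],[[0,0,0.1193],[0,0,0],1],[[0,0,0.1193],[0,0,0],1],[[0,0,0.1193],[0,0,0],1],[[0,0,0.1193],[0,0,0],1],[[0,0,0.1193],[0,0,0],1],[[0,0,0.1193],[0,0,0],1],[[0,0,0.1193],[0,0,0],1],[[0,0,0.1193],[0,0,0],1],[[0,0,0.1193],[0,0,0],1],[[0,0,0.1193],[0,0,0],1],[[0,0,0.1193],[0,0,0],1],[[0,0,0.1193],[0,0,0],1],[[0,0,0],[0,0,0],1]]'

```text
t: 13.4
position: [562.6, 245.3, 268.1]
orientation: [3.141, 0.012, -0.068]
wrist_force: [-0.8, -0.8, 0.4]
opening: 0.996
grip_force: 0.0
```

```bash
cat >> h.py <<'E'
from scipy.spatial.transform import Rotation as Ro
def go(target,rpy,s=None):
    """tool-frame rotvec and, in the rotated tool frame, the shift (mm) to a world TCP pose"""
    s=s or ctrl.state();R0=Ro.from_euler("xyz",s["orientation"]);R1=Ro.from_euler("xyz",rpy)
    d=np.asarray(target)-s["position"]
    print("turn",(R0.inv()*R1).as_rotvec().round(3),"shift-after-turn",R1.inv().apply(d).round(1),"shift-now",R0.inv().apply(d).round(1))
E
python3 - <<'E'
from h import *
st();go([563,-226,140],[np.pi,0,-.063])
E
```

```text
t 13.4 pos [562.6 245.3 268.1] ori [ 3.141  0.012 -0.068] box [-141.4  168.9  268.1] F [-0.8 -0.8  0.4] op 84.7 gf 0.0 q [0.22 0.48 1.03 0.   1.65 1.86]
turn [ 0.001  0.012 -0.005] shift-after-turn [ 30.1 470.4 128.1] shift-now [ 33.8 470.1 128. ]
```

Request:
arm_command --steps '[[[0,0.01,-0.005],[0.0021,0.0336,0],1],[[0,0,0],[0.0021,0.0336,0],1],[[0,0,0],[0.0021,0.0336,0],1],[[0,0,0],[0.0021,0.0336,0],1],[[0,0,0],[0.0021,0.0336,0],1],[[0,0,0],[0.0021,0.0336,0],1],[[0,0,0],[0.0021,0.0336,0],1],[[0,0,0],[0.0021,0.0336,0],1],[[0,0,0],[0.0021,0.0336,0],1],[[0,0,0],[0.0021,0.0336,0.02],1],[[0,0,0],[0.0021,0.0336,0.025],1],[[0,0,0],[0.0021,0.0336,0.025],1],[[0,0,0],[0.0021,0.0336,0.025],1],[[0,0,0],[0.0021,0.0336,0.025],1],[[0,0,0],[0,0,0.008],1],[[0,0,0],[0,0,0],1]]'

```text
t: 14.73
position: [563.1, -225.8, 138.5]
orientation: [-3.138, 0.005, -0.058]
wrist_force: [-0.0, -0.2, 0.6]
opening: 0.998
grip_force: 0.0
```

```bash
cat >> h.py <<'E'
def wpack(z=28,save=None):
    """pack seen in wrist view: dark blob outline near grip, at top plane"""
    c=ctrl.camera("wrist");f=c["frame"]
    if save: cv2.imwrite(save,f)
    lab=((f.min(2)>150)).astype(np.uint8); dark=(f.max(2)<80).astype(np.uint8)
    # label = bright blob wholly surrounded by dark: a hole of the dark mask
    cs,h=cv2.findContours(dark,cv2.RETR_CCOMP,cv2.CHAIN_APPROX_NONE)
    for i,k in enumerate(cs):
        if h[0][i][3]>=0 and cv2.contourArea(k)>400:
            r=cv2.minAreaRect(np.float32(ray(c,k[:,0,:],z)[:,:2]))
            p=cs[h[0][i][3]]; m,_=cv2.minEnclosingCircle(k)
            q=cv2.minAreaRect(np.float32(ray(c,p[:,0,:],z)[:,:2]))
            print("label",np.round(m),np.round(r[0],1),np.round(r[1],1),round(r[2],1),"| outer",np.round(q[0],1),np.round(q[1],1),round(q[2],1))
    return c
E
python3 - <<'E'
from h import *
st();wpack(save="pics/w7.png")
E
```

```text
t 14.73 pos [ 563.1 -225.8  138.5] ori [-3.138  0.005 -0.058] box [-101.9 -300.5  138.5] F [-0.  -0.2  0.6] op 84.8 gf 0.0 q [-0.58  0.56  1.27  0.    1.32  1.05]
label [314. 316.] [ 422.1 -209.4] [32.7 27. ] 26.3 | outer [ 407.5 -212.5] [775.9 213.3] 86.9
label [324. 193.] [ 559.3 -227.9] [27.1 38.7] 86.8 | outer [ 566.2 -228.1] [32.9 57. ] 87.2
```

View pics/w7.png

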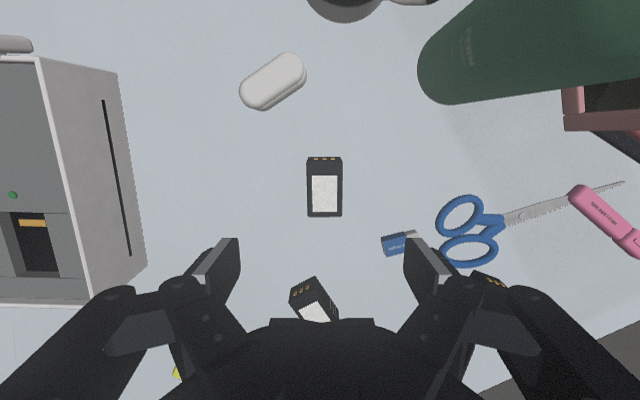

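The wrist view shows pack A at (324,187), with nothing in the finger path and the eraser at (400,243). Descending to grip it.

Request:
arm_command --steps '[[[0,0,0],[0.0026,0.0017,0.02],0.4],[[0,0,0],[0,0,0.027],0.4],[[0,0,0],[0,0,0.027],0.4],[[0,0,0],[0,0,0.027],0.4],[[0,0,0],[0,0,0.0275],0.4],[[0,0,0],[0,0,0],0.4],[[0,0,0],[0,0,0],-1],[[0,0,0],[0,0,0],-1],[[0,0,0],[0,0,0],-1],[[0,0,0],[0,0,0],-1],[[0,0,0],[0,0,0],-1]]'

```text
t: 15.7
position: [568.3, -227.0, 16.3]
orientation: [3.14, -0.004, -0.057]
wrist_force: [-0.4, 2.6, 7.7]
opening: 0.378
grip_force: 60.5
```

```bash
python3 - <<'E'
from h import *
s=st()
import copy
s2=dict(s);s2["position"]=s["position"]+[0,0,150]
for l in [(-145,-58),(-145,0),(-145,58)]: go(wld((*l,160)),[np.pi,0,-.083],s2)
E
```

```text
t 15.7 pos [ 568.3 -227.    16.3] ori [ 3.14  -0.004 -0.057] box [ -96.6 -301.3   16.3] F [-0.4  2.6  7.7] op 32.1 gf 60.5 q [-0.57  0.7   1.39  0.    1.04  1.05]
turn [ 0.002 -0.004  0.026] shift-after-turn [ -48.4 -243.3    6.3] shift-now [ -42.2 -244.5    5.7]
turn [ 0.002 -0.004  0.026] shift-after-turn [ -48.5 -301.3    6.3] shift-now [ -40.7 -302.4    5.6]
turn [ 0.002 -0.004  0.026] shift-after-turn [ -48.5 -359.3    6.3] shift-now [ -39.3 -360.4    5.5]
```

Request:
arm_command --steps '[[[0,0,0],[0,0,-0.02],-1],[[0,0,0],[0,0,-0.03],-1],[[0,0,0],[0,0,-0.035],-1],[[0,0,0],[0,0,-0.035],-1],[[0,0,0],[0,0,-0.03],-1],[[0,0,0.026],[-0.0046,-0.0243,0],-1],[[0,0,0],[-0.0046,-0.0243,0],-1],[[0,0,0],[-0.0046,-0.0243,0],-1],[[0,0,0],[-0.0046,-0.0243,0],-1],[[0,0,0],[-0.0046,-0.0243,0],-1],[[0,0,0],[-0.0046,-0.0243,0],-1],[[0,0,0],[-0.0046,-0.0243,0],-1],[[0,0,0],[-0.0046,-0.0243,0],-1],[[0,0,0],[-0.0046,-0.0243,0],-1],[[0,0,0],[-0.0046,-0.0243,0],-1],[[0,0,0],[0,0,0],-1]]'

```text
t: 17.03
position: [540.2, 22.9, 165.1]
orientation: [-3.14, -0.002, -0.08]
wrist_force: [0.0, 0.5, -1.7]
opening: 0.374
grip_force: 60.0
```

```bash
python3 - <<'E'
from h import *
s=st();c=ctrl.camera("wrist");cv2.imwrite("pics/w8.png",c["frame"])
z=72
for l in [(-175,-58),(-115,-58),(-115,-39),(-115,-77)]: print(l,proj(c,wld((*l,z))).round())
go(wld((-145,-58,100)),[np.pi,0,-.083],s)
E
```

```text
t 17.03 pos [540.2  22.9 165.1] ori [-3.14e+00 -2.00e-03 -8.00e-02] box [-145.3  -54.6  165.1] F [ 0.   0.5 -1.7] op 31.8 gf 60.0 q [-0.18  0.42  1.43  0.    1.28  1.47]
(-175, -58) [[325. 227.]]
(-115, -58) [[325. 162.]]
(-115, -39) [[303. 162.]]
(-115, -77) [[347. 162.]]
turn [-0.001 -0.002  0.003] shift-after-turn [ 0.3  3.4 65.1] shift-now [ 0.2  3.4 65.1]
```

View pics/w8.png

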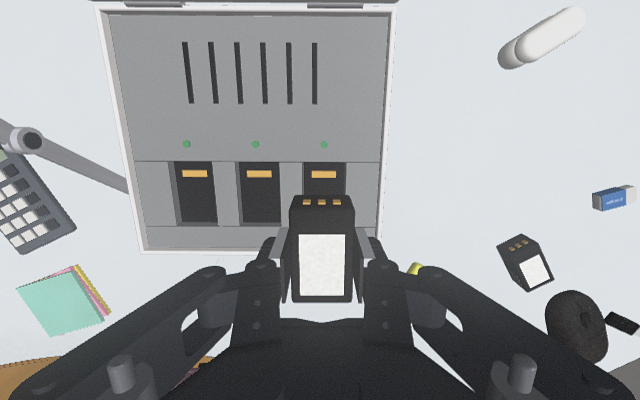

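```bash
python3 - <<'E'
from h import *
s=st();c=ctrl.camera("wrist");f=c["frame"]
print(c["mtx"][1,2], "cam pos",(-c["view"][:3,:3].T@c["view"][:3,3]).round(1))
p=s["position"];R=Ro.from_euler("xyz",s["orientation"])
for off in(-3,0,3):
  P=[p+R.apply([off+sx*28,sy*17,dz]) for sx in(1,-1) for sy in(-1,1) for dz in (-12,16)]
  print(off,proj(c,np.array(P)).round().tolist())
print(f[185:235:2,325].max(1).tolist()); print(f[290:315,325].max(1).tolist())
cv2.imwrite("pics/w8c.png",cv2.resize(f[180:320,270:370],None,fx=4,fy=4))
E
```

```text
t 17.08 pos [540.7  21.  165. ] ori [-3.141e+00 -2.000e-03 -8.100e-02] box [-144.7  -56.4  165. ] F [-0.5 -0.4 -0.3] op 32.5 gf 60.0 q [-0.18  0.42  1.43  0.    1.28  1.47]
194.1756623759049 cam pos [608.   15.7 307.9]
-3 [[287.0, 206.0], [293.0, 191.0], [355.0, 206.0], [350.0, 191.0], [291.0, 302.0], [295.0, 274.0], [352.0, 302.0], [347.0, 274.0]]
0 [[287.0, 200.0], [293.0, 186.0], [356.0, 200.0], [350.0, 186.0], [290.0, 297.0], [295.0, 270.0], [352.0, 297.0], [347.0, 270.0]]
3 [[287.0, 194.0], [293.0, 181.0], [356.0, 194.0], [350.0, 182.0], [290.0, 293.0], [295.0, 266.0], [352.0, 293.0], [348.0, 266.0]]
[67, 67, 64, 68, 65, 53, 58, 76, 118, 165, 52, 54, 60, 64, 65, 68, 66, 67, 67, 70, 70, 68, 69, 72, 62]
[238, 240, 239, 241, 239, 183, 62, 70, 71, 74, 74, 64, 121, 211, 230, 227, 228, 227, 226, 227, 225, 227, 228, 227, 228]
```

View pics/w8c.png

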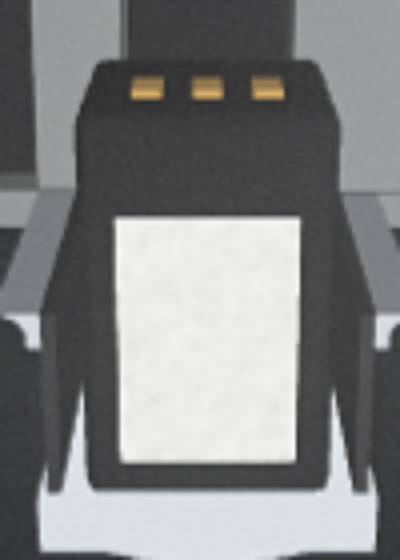

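The pack in hand sits about 4.5 mm behind the tool axis. I'll correct for that and descend partway.

Request:
arm_command --steps '[[[0,0,0],[0.004,0,0.01],-1],[[0,0,0],[0,0,0.015],-1],[[0,0,0],[0,0,0.015],-1],[[0,0,0],[0,0,0],-1],[[0,0,0],[0,0,0],-1],[[0,0,0],[0,0,0],-1],[[0,0,0],[0,0,0],-1]]'

```text
t: 17.72
position: [545.5, 18.4, 124.5]
orientation: [-3.142, -0.002, -0.085]
wrist_force: [-0.7, 0.0, -0.7]
opening: 0.377
grip_force: 59.9
```

```bash
python3 - <<'E'
from h import *
s=st()
go(wld((-140.5,-58,90)),[np.pi,0,-.083],s)
E
```

```text
t 17.72 pos [545.5  18.4 124.5] ori [-3.142e+00 -2.000e-03 -8.500e-02] box [-139.7  -58.6  124.5] F [-0.7  0.  -0.7] op 32.1 gf 59.9 q [-0.18  0.47  1.48  0.    1.19  1.47]
turn [-0.    -0.002 -0.002] shift-after-turn [-0.8 -0.6 34.5] shift-now [-0.9 -0.6 34.5]
```

Request:
arm_command --steps '[[[0,0,0],[-0.0008,-0.0006,0.01],-1],[[0,0,0],[0,0,0.01],-1],[[0,0,0],[0,0,0.008],-1],[[0,0,0],[0,0,0.005],-1],[[0,0,0],[0,0,0.005],-1],[[0,0,0],[0,0,0.005],-1],[[0,0,0],[0,0,0],-1],[[0,0,0],[0,0,0],-1]]'

```text
t: 18.38
position: [544.2, 19.5, 80.5]
orientation: [-3.141, 0.0, -0.084]
wrist_force: [0.6, -0.8, -0.4]
opening: 0.381
grip_force: 60.0
```

```bash
python3 - <<'E'
from h import *
s=st();c=ctrl.camera("wrist");f=c["frame"];cv2.imwrite("pics/w9.png",f[130:330,130:430].repeat(2,0).repeat(2,1))
E
```

```text
t 18.38 pos [544.2  19.5  80.5] ori [-3.141  0.    -0.084] box [-141.   -57.6   80.5] F [ 0.6 -0.8 -0.4] op 32.4 gf 60.0 q [-0.18  0.53  1.53  0.    1.08  1.47]
```

View pics/w9.png

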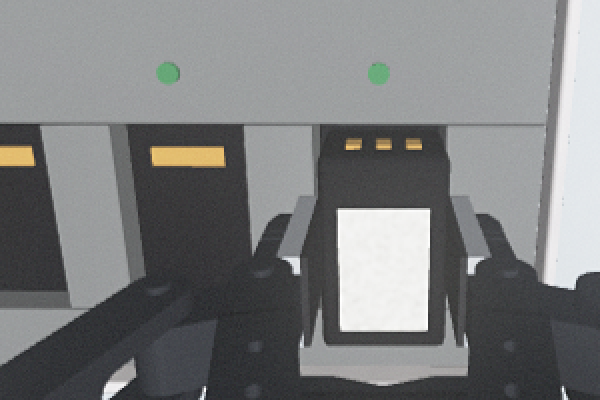

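The pack has entered bay 2 with no contact force. I'll push a little further, release, then press with closed fingers.

Request:
arm_command --steps '[[[0,0,0],[0,0,0.003],-1],[[0,0,0],[0,0,0.003],-1],[[0,0,0],[0,0,0],-1],[[0,0,0],[0,0,0],-0.05],[[0,0,0],[0,0,0],-0.05],[[0,0,0],[0,0,0],-0.05],[[0,0,0],[0,0,-0.02],-0.05],[[0,0,0],[0,0,-0.03],-0.05],[[0,0,0],[-0.004,0,0],-1],[[0,0,0],[0,0,0],-1],[[0,0,0],[0,0,0],-1],[[0,0,0],[0,0,0],-1],[[0,0,0],[0,0,0.015],-1],[[0,0,0],[0,0,0.01],-1],[[0,0,0],[0,0,0.005],-1],[[0,0,0],[0,0,0],-1]]'

```text
t: 19.77
position: [539.4, 20.0, 92.9]
orientation: [-3.141, 0.004, -0.084]
wrist_force: [0.1, -0.1, 0.2]
opening: -0.005
grip_force: 0.0
```

```bash
python3 - <<'E'
from h import *
s=st();c=ctrl.camera("wrist");f=c["frame"];cv2.imwrite("pics/w10.png",f)
E
```

```text
t 19.77 pos [539.4  20.   92.9] ori [-3.141  0.004 -0.084] box [-145.8  -57.6   92.9] F [ 0.1 -0.1  0.2] op -0.4 gf 0.0 q [-0.18  0.51  1.53  0.    1.11  1.47]
```

Request:
arm_command --steps '[[[0,0,0],[0,0,0.005],-1],[[0,0,0],[0,0,0.004],-1],[[0,0,0],[0,0,0.004],-1],[[0,0,0],[0,0,0],-1]]'

```text
t: 20.15
position: [540.2, 19.9, 81.2]
orientation: [-3.141, 0.0, -0.084]
wrist_force: [0.2, -0.0, 0.7]
opening: 0.001
grip_force: 0.0
```

Request:
arm_command --steps '[[[0,0,0],[0,0,0.003],-1],[[0,0,0],[0,0,0.003],-1],[[0,0,0],[0,0,0.002],-1],[[0,0,0],[0,0,0],-1]]'

```text
t: 20.48
position: [540.1, 19.9, 73.2]
orientation: [-3.141, 0.0, -0.084]
wrist_force: [0.0, -0.4, -0.2]
opening: 0.001
grip_force: 0.0
```

Request:
arm_command --steps '[[[0,0,0],[0,0,-0.03],-1],[[0,0,0],[0,0,-0.03],-1],[[0,0,0],[-0.03,0,-0.03],-1],[[0,0,0],[-0.03,0,0],-1],[[0,0,0],[0,0,0],-1],[[0,0,0],[0,0,0],-1]]'

```text
t: 20.98
position: [480.0, 25.1, 163.4]
orientation: [-3.141, -0.0, -0.084]
wrist_force: [0.4, -0.0, -1.3]
opening: -0.002
grip_force: 0.0
```

```bash
cat >> h.py <<'E'
def label(c,lo=170,win=None):
    f=c["frame"];m=((f.min(2)>lo)).astype(np.uint8)
    if win: k=np.zeros_like(m);k[win[1]:win[3],win[0]:win[2]]=1;m&=k
    cs,_=cv2.findContours(m,cv2.RETR_EXTERNAL,cv2.CHAIN_APPROX_NONE);out=[]
    for k in cs:
        if cv2.contourArea(k)>250: out.append(k[:,0,:])
    return out
E
python3 - <<'E'
from h import *
s=st();c=ctrl.camera("wrist");f=c["frame"];cv2.imwrite("pics/w11.png",f)
b=proj(c,wld((-145,-58,72)))[0];print(b, proj(c,wld((-115,-77,72)))[0],proj(c,wld((-175,-39,72)))[0])
u,v=b.astype(int)
for z in (72,86,92):
  for k in label(c,170,(max(0,u-70),max(0,v-70),u+70,v+70)):
    r=cv2.minAreaRect(np.float32(ray(c,k,z)[:,:2]));print(z,k.mean(0).round(),loc((*r[0],z)).round(1),np.round(r[1],1),round(r[2],1))
E
```

```text
t 20.98 pos [480.   25.1 163.4] ori [-3.141 -0.    -0.084] box [-205.5  -57.4  163.4] F [ 0.4 -0.  -1.3] op -0.2 gf 0.0 q [-0.19  0.33  1.6   0.    1.22  1.46]
[321.90125505 126.0981113 ] [345.76080348  87.29318452] [299.68240969 162.2346153 ]
72 [322. 131.] [-149.7  -57.9   72. ] [23.7 35.1] 85.9
72 [351. 157.] [-148.2  -56.8   72. ] [122.8 111.8] 85.2
86 [322. 131.] [-149.   -57.8   86. ] [22.3 33. ] 85.9
86 [351. 157.] [-147.6  -56.8   86. ] [115.5 105.2] 85.2
92 [322. 131.] [-148.7  -57.8   92. ] [21.7 32.1] 85.9
92 [351. 157.] [-147.3  -56.9   92. ] [112.3 102.3] 85.2
```

Request:
arm_command --steps '[[[0,0,0],[0.03,0,0.01],-1],[[0,0,0],[0.031,0,0.02],-1],[[0,0,0],[0,0,0.03],-1],[[0,0,0],[0,0,0.02],-1],[[0,0,0],[0,0,0.01],-1],[[0,0,0],[0,0,0],-1],[[0,0,0],[0,0,0.0015],-1],[[0,0,0],[0,0,0.0015],-1]]'

```text
t: 21.7
position: [542.8, 19.6, 71.8]
orientation: [3.141, -0.002, -0.084]
wrist_force: [-8.7, 1.2, 32.1]
opening: 0.0
grip_force: 15.8
```

Request:
arm_command --steps '[[[0,0,0],[0,0,0.001],-1],[[0,0,0],[0,0,0],-1]]'

```text
t: 21.87
position: [542.8, 19.6, 71.8]
orientation: [3.141, -0.003, -0.084]
wrist_force: [-8.4, 0.8, 26.8]
opening: -0.002
grip_force: 13.2
```

Hard stop felt at 71.8 mm, so pack A is flush in bay 2. On to pack B.

Request:
arm_command --steps '[[[0,0,0],[0,0,-0.02],-1],[[0,0,0],[0,0,-0.03],1],[[0,0,0],[0,0.03,-0.03],1],[[0,0,-0.113],[0,0.03,-0.02],1],[[0,0,-0.113],[0,0.03,0],1],[[0,0,-0.113],[0,0.03,0],1],[[0,0,-0.113],[0,0,0],1],[[0,0,-0.114],[0,0,0],1],[[0,0,0],[0,0,0],1],[[0,0,0],[0,0,0],1]]'

```text
t: 22.7
position: [542.1, -99.3, 168.4]
orientation: [-3.141, -0.0, 0.478]
wrist_force: [0.0, 0.0, -0.7]
opening: 1.002
grip_force: 0.0
```

```bash
python3 - <<'E'
from h import *
s=st();c=ctrl.camera("top");packs(c,[(386,240),(460,243)])
go([423.5,-208.5,140],[np.pi,0,.482],s)
E
```

```text
t 22.7 pos [542.1 -99.3 168.4] ori [-3.141 -0.     0.478] box [-133.3 -176.2  168.4] F [ 0.   0.  -0.7] op 85.1 gf 0.0 q [-0.4   0.44  1.4   0.    1.31  0.7 ]
pack (386, 240) [ 424.2 -207.5] [55.  32.9] 27.6
pack (460, 243) [ 422.7 -391.4] [37.7 54.3] 64.6
turn [-0.    -0.    -0.004] shift-after-turn [-155.7   41.8   28.4] shift-now [-155.5   42.4   28.4]
```

Request:
arm_command --steps '[[[0,0,-0.004],[-0.02,0.005,0],1],[[0,0,0],[-0.026,0.007,0],1],[[0,0,0],[-0.026,0.007,0.004],1],[[0,0,0],[-0.026,0.007,0.006],1],[[0,0,0],[-0.026,0.007,0.006],1],[[0,0,0],[-0.021,0.006,0.006],1],[[0,0,0],[-0.01,0.003,0.006],1],[[0,0,0],[0,0,0],0.5],[[0,0,0],[0,0,0],0.5],[[0,0,0],[0,0,0],0.5]]'

```text
t: 23.58
position: [425.2, -208.1, 140.7]
orientation: [3.141, -0.001, 0.486]
wrist_force: [0.3, 0.4, -0.2]
opening: 0.751
grip_force: 0.0
```

```bash
python3 - <<'E'
from h import *
s=st();wpack()
E
```

```text
t 23.58 pos [ 425.2 -208.1  140.7] ori [ 3.141e+00 -1.000e-03  4.860e-01] box [-240.8 -294.3  140.7] F [ 0.3  0.4 -0.2] op 63.8 gf 0.0 q [-0.71  0.34  1.65  0.    1.15  0.38]
label [455. 348.] [ 334.6 -430.5] [50.4 53.1] 27.9 | outer [ 288.9 -277.7] [219.6 777.9] 27.9
label [475. 278.] [ 417.3 -395.1] [27.5 38.6] 65.4 | outer [ 288.9 -277.7] [219.6 777.9] 27.9
label [322. 196.] [ 419.6 -211.2] [39.2 26.5] 27.1 | outer [ 425.6 -208.1] [57.7 32.4] 27.2
```

Request:
arm_command --steps '[[[0,0,0],[-0.001,0,0.02],0.4],[[0,0,0],[0,0,0.025],0.4],[[0,0,0],[0,0,0.025],0.4],[[0,0,0],[0,0,0.025],0.4],[[0,0,0],[0,0,0.02],0.4],[[0,0,0],[0,0,0.011],0.4],[[0,0,0],[0,0,0],0.4],[[0,0,0],[0,0,0],0.4],[[0,0,0],[0,0,0],-1],[[0,0,0],[0,0,0],-1],[[0,0,0],[0,0,0],-1],[[0,0,0],[0,0,0],-1],[[0,0,0],[0,0,0],-1]]'

```text
t: 24.72
position: [424.1, -209.4, 15.7]
orientation: [3.139, -0.001, 0.486]
wrist_force: [1.5, 1.1, 5.4]
opening: 0.378
grip_force: 60.2
```

Request:
arm_command --steps '[[[0,0,0],[0,0,-0.02],-1],[[0,0,0],[0,0,-0.03],-1],[[0,0,0],[0,0,-0.035],-1],[[0,0,0],[0,0,-0.035],-1],[[0,0,0.114],[0,0,-0.032],-1],[[0,0,0.114],[0,0,0],-1],[[0,0,0.114],[0,0,0],-1],[[0,0,0.114],[0,0,0],-1],[[0,0,0.113],[0,0,0],-1],[[0,0,0],[0,0,0],-1],[[0,0,0],[0,0,0],-1]]'

```text
t: 25.63
position: [423.4, -209.0, 167.0]
orientation: [3.141, -0.001, -0.08]
wrist_force: [-0.4, -0.6, -0.7]
opening: 0.381
grip_force: 60.1
```

```bash
cat >> h.py <<'E'
def inhand(zg,c=None):
    """pack in hand: top at TCP z + 28-zg; print dark outline of top by label and far/near margins in tool frame"""
    s=ctrl.state();c=ctrl.camera("wrist");p=s["position"];R=Ro.from_euler("xyz",s["orientation"]);zt=p[2]+28-zg
    for k in label(c,150,(285,190,360,330)):
        q=R.inv().apply(ray(c,k,zt)-p);r=cv2.minAreaRect(np.float32(q[:,:2]));print("label in tool",np.round(r[0],1),np.round(r[1],1),round(r[2],1))
    g=c["frame"].max(2).astype(int); col=g[:,318:326].mean(1)
    print("v edges",[(v,int(col[v]),int(col[v+1])) for v in range(185,325) if abs(col[v+1]-col[v])>35])
E
python3 - <<'E'
from h import *
s=st();inhand(16);go(wld((-145,0,165)),[np.pi,0,-.083],s)
E
```

```text
t 25.63 pos [ 423.4 -209.   167. ] ori [ 3.141e+00 -1.000e-03 -8.000e-02] box [-242.5 -295.4  167. ] F [-0.4 -0.6 -0.7] op 32.4 gf 60.1 q [-0.71  0.31  1.61  0.    1.22  0.94]
label in tool [-30.2   0.3] [41.7 26.8] 89.0
label in tool [-4.8  0.1] [35.9 24. ] 0.2
v edges [(188, 182, 56), (192, 77, 113), (195, 142, 181), (197, 170, 71), (227, 85, 169), (228, 169, 227), (289, 199, 66), (296, 52, 131), (297, 131, 210), (321, 191, 127), (322, 127, 46)]
turn [ 0.    -0.001  0.003] shift-after-turn [  97.4 -295.4    2. ] shift-now [  98.4 -295.1    2. ]
```

Request:
arm_command --steps '[[[0,0,0.003],[0.004,-0.0126,0],-1],[[0,0,0],[0.0081,-0.0246,0],-1],[[0,0,0],[0.0081,-0.0246,0],-1],[[0,0,0],[0.0081,-0.0246,0],-1],[[0,0,0],[0.0081,-0.0246,0],-1],[[0,0,0],[0.0081,-0.0246,0],-1],[[0,0,0],[0.0081,-0.0246,0],-1],[[0,0,0],[0.0081,-0.0246,0],-1],[[0,0,0],[0.0081,-0.0246,0],-1],[[0,0,0],[0.0081,-0.0246,0],-1],[[0,0,0],[0.0081,-0.0246,0],-1],[[0,0,0],[0.0081,-0.0246,0],-1],[[0,0,0],[0.0045,-0.0122,0.01],-1],[[0,0,0],[0,0,0.015],-1],[[0,0,0],[0,0,0.015],-1],[[0,0,0],[0,0,0],-1],[[0,0,0],[0,0,0],-1],[[0,0,0],[0,0,0],-1]]'

```text
t: 27.18
position: [546.3, 76.4, 127.1]
orientation: [-3.141, -0.001, -0.086]
wrist_force: [-1.1, 0.1, -1.2]
opening: 0.381
grip_force: 60.1
```

```bash
python3 - <<'E'
from h import *
s=st();go(wld((-145,0,80)),[np.pi,0,-.083],s)
c=ctrl.camera("wrist");g=c["frame"].max(2).astype(int)
print([proj(c,wld((-115,y,72)))[0].round(1).tolist() for y in(-39,-19,19,39)])
v=int(proj(c,wld((-115,0,72)))[0][1]);print(v,g[v+6,250:390].tolist())
E
```

```text
t 27.18 pos [546.3  76.4 127.1] ori [-3.141e+00 -1.000e-03 -8.600e-02] box [-143.6   -0.8  127.1] F [-1.1  0.1 -1.2] op 32.4 gf 60.1 q [-0.08  0.48  1.46  0.    1.2   1.58]
turn [-0.    -0.001 -0.003] shift-after-turn [-1.4 -0.8 47.1] shift-now [-1.4 -0.8 47.1]
[[373.5, 172.5], [346.1, 172.6], [294.1, 172.7], [266.7, 172.8]]
172 [64, 65, 64, 68, 66, 64, 70, 66, 67, 66, 67, 60, 64, 62, 64, 86, 164, 161, 159, 160, 160, 157, 157, 164, 160, 161, 159, 161, 161, 162, 158, 163, 162, 161, 161, 162, 163, 162, 160, 163, 167, 163, 123, 110, 110, 56, 65, 68, 69, 63, 67, 67, 66, 67, 69, 65, 66, 69, 68, 68, 70, 66, 69, 64, 66, 66, 68, 68, 70, 70, 71, 66, 62, 69, 70, 69, 67, 69, 69, 69, 70, 68, 67, 68, 70, 69, 72, 71, 67, 73, 67, 66, 82, 75, 102, 156, 164, 162, 164, 159, 164, 160, 160, 160, 161, 162, 160, 161, 164, 161, 162, 159, 162, 161, 158, 163, 161, 161, 160, 168, 160, 62, 54, 57, 58, 59, 64, 64, 67, 72, 72, 68, 70, 70, 67, 67, 73, 69, 71, 72]
```

Request:
arm_command --steps '[[[0,0,0],[-0.0012,-0.0017,0.01],-1],[[0,0,0],[0,0,0.01],-1],[[0,0,0],[0,0,0.008],-1],[[0,0,0],[0,0,0.006],-1],[[0,0,0],[0,0,0.005],-1],[[0,0,0],[0,0,0.005],-1],[[0,0,0],[0,0,0.002],-1],[[0,0,0],[0,0,0],-1]]'

```text
t: 27.9
position: [544.9, 78.6, 80.2]
orientation: [-3.141, 0.001, -0.086]
wrist_force: [-0.4, 0.3, -0.7]
opening: 0.376
grip_force: 60.1
```

Request:
arm_command --steps '[[[0,0,0],[0,0,0.003],-1],[[0,0,0],[0,0,0.003],-1],[[0,0,0],[0,0,0],-1],[[0,0,0],[0,0,0],-1]]'

```text
t: 28.23
position: [545.0, 78.6, 74.5]
orientation: [-3.141, -0.0, -0.086]
wrist_force: [0.4, 0.1, -1.4]
opening: 0.381
grip_force: 60.1
```

Same behaviour as bay 2. Now release, close above the pack and press.

Request:
arm_command --steps '[[[0,0,0],[0,0,0],-0.05],[[0,0,0],[0,0,0],-0.05],[[0,0,0],[0,0,0],-0.05],[[0,0,0],[0,0,-0.02],-0.05],[[0,0,0],[0,0,-0.03],-0.05],[[0,0,0],[0,0,0],-1],[[0,0,0],[0,0,0],-1],[[0,0,0],[0,0,0],-1],[[0,0,0],[0,0,0],-1],[[0,0,0],[0,0,0.02],-1],[[0,0,0],[0,0,0.01],-1],[[0,0,0],[0,0,0.005],-1],[[0,0,0],[0,0,0.004],-1],[[0,0,0],[0,0,0.004],-1],[[0,0,0],[0,0,0.004],-1],[[0,0,0],[0,0,0.003],-1],[[0,0,0],[0,0,0.002],-1],[[0,0,0],[0,0,0.002],-1]]'

```text
t: 29.73
position: [545.2, 78.6, 71.8]
orientation: [-3.141, -0.001, -0.086]
wrist_force: [-11.5, -0.2, 31.6]
opening: -0.002
grip_force: 16.2
```

Request:
arm_command --steps '[[[0,0,0],[0,0,0.0005],-1],[[0,0,0],[0,0,0],-1]]'

```text
t: 29.9
position: [545.1, 78.6, 71.9]
orientation: [-3.142, -0.002, -0.086]
wrist_force: [-7.4, -0.2, 19.6]
opening: 0.0
grip_force: 9.4
```

Request:
arm_command --steps '[[[0,0,0],[0,0,-0.02],-1],[[0,0,0],[0,0,-0.03],1],[[0,0,0],[0,0.03,-0.03],1],[[0,0,0.119],[0,0.03,-0.02],1],[[0,0,0.119],[0,0.03,0],1],[[0,0,0.119],[0,0.03,0],1],[[0,0,0],[0,0.03,0],1],[[0,0,0],[0,0.03,0],1],[[0,0,0],[0,0,0],1],[[0,0,0],[0,0,0],1]]'

```text
t: 30.73
position: [498.4, -93.8, 169.5]
orientation: [-3.141, -0.001, -0.446]
wrist_force: [0.1, 0.7, -0.1]
opening: 1.002
grip_force: 0.0
```

```bash
python3 - <<'E'
from h import *
s=st();c=ctrl.camera("top");packs(c,[(460,243)])
go([422.5,-392,140],[np.pi,0,-.443],s)
E
```

```text
t 30.73 pos [498.4 -93.8 169.5] ori [-3.141e+00 -1.000e-03 -4.460e-01] box [-177.3 -174.4  169.5] F [ 0.1  0.7 -0.1] op 85.2 gf 0.0 q [-0.42  0.36  1.52  0.    1.26  1.6 ]
pack (460, 243) [ 422.7 -391.4] [37.7 54.3] 64.6
turn [-0.    -0.001 -0.003] shift-after-turn [ 59.3 301.9  29.5] shift-now [ 60.1 301.8  29.5]
```

Request:
arm_command --steps '[[[0,0,-0.003],[0.003,0.0145,0],1],[[0,0,0],[0.0054,0.0274,0],1],[[0,0,0],[0.0054,0.0274,0],1],[[0,0,0],[0.0054,0.0274,0],1],[[0,0,0],[0.0054,0.0274,0],1],[[0,0,0],[0.0054,0.0274,0],1],[[0,0,0],[0.0054,0.0274,0.005],1],[[0,0,0],[0.0054,0.0274,0.005],1],[[0,0,0],[0.0054,0.0274,0.005],1],[[0,0,0],[0.0054,0.0274,0.005],1],[[0,0,0],[0.0054,0.0274,0.005],0.5],[[0,0,0],[0.0023,0.0134,0.004],0.5],[[0,0,0],[0,0,0],0.5],[[0,0,0],[0,0,0],0.5],[[0,0,0],[0,0,0],0.5]]'

```text
t: 32.03
position: [424.2, -389.7, 140.5]
orientation: [-3.141, 0.0, -0.439]
wrist_force: [0.2, 1.1, 0.3]
opening: 0.751
grip_force: 0.0
```

```bash
python3 - <<'E'
from h import *
s=st();wpack(save="pics/w12.png")
E
```

```text
t 32.03 pos [ 424.2 -389.7  140.5] ori [-3.141  0.    -0.439] box [-226.7 -475.3  140.5] F [0.2 1.1 0.3] op 63.8 gf 0.0 q [-0.95  0.5   1.37  0.    1.27  1.06]
label [328. 194.] [ 417.1 -394.4] [26.5 39. ] 64.9 | outer [ 423.1 -397. ] [33.1 56.3] 64.9
```

Request:
arm_command --steps '[[[0,0,0],[0.0012,0.0071,0.015],0.4],[[0,0,0],[0,0,0.025],0.4],[[0,0,0],[0,0,0.025],0.4],[[0,0,0],[0,0,0.025],0.4],[[0,0,0],[0,0,0.023],0.4],[[0,0,0],[0,0,0.013],0.4],[[0,0,0],[0,0,0],0.4],[[0,0,0],[0,0,0],0.4],[[0,0,0],[0,0,0],-1],[[0,0,0],[0,0,0],-1],[[0,0,0],[0,0,0],-1],[[0,0,0],[0,0,0],-1],[[0,0,0],[0,0,0],-1]]'

```text
t: 33.17
position: [422.2, -398.4, 16.1]
orientation: [3.141, -0.003, -0.44]
wrist_force: [1.1, 2.0, 6.6]
opening: 0.377
grip_force: 60.4
```

Request:
arm_command --steps '[[[0,0,0],[0,0,-0.02],-1],[[0,0,0],[0,0,-0.03],-1],[[0,0,0],[0,0,-0.035],-1],[[0,0,0],[0,0,-0.035],-1],[[0,0,-0.118],[0,0,-0.032],-1],[[0,0,-0.118],[0,0,0],-1],[[0,0,-0.118],[0,0,0],-1],[[0,0,0],[0,0,0],-1],[[0,0,0],[0,0,0],-1]]'

```text
t: 33.92
position: [421.4, -397.8, 166.7]
orientation: [-3.142, -0.0, -0.09]
wrist_force: [0.7, -0.9, -0.2]
opening: 0.382
grip_force: 59.9
```

```bash
python3 - <<'E'
from h import *
s=st();inhand(16);go(wld((-145,59,165)),[np.pi,0,-.083],s)
E
```

```text
t 33.92 pos [ 421.4 -397.8  166.7] ori [-3.142 -0.    -0.09 ] box [-228.8 -483.7  166.7] F [ 0.7 -0.9 -0.2] op 32.5 gf 59.9 q [-0.96  0.48  1.32  0.    1.34  0.7 ]
label in tool [-33.5  -9. ] [23.3 29.3] 26.8
label in tool [-5.9  0.1] [23.9 36. ] 90.0
label in tool [23.5  0.4] [37.7 19.5] 90.0
v edges [(190, 193, 107), (191, 107, 60), (195, 93, 129), (198, 155, 191), (199, 191, 134), (200, 134, 63), (229, 57, 149), (230, 149, 231), (291, 203, 77), (298, 49, 132), (299, 132, 212), (321, 160, 119), (322, 119, 48)]
turn [-0.    -0.    -0.007] shift-after-turn [  83.7 -542.7    1.7] shift-now [  80.1 -543.2    1.8]
```

Request:
arm_command --steps '[[[0,0,-0.007],[0.0023,-0.0151,0],-1],[[0,0,0],[0.0047,-0.0301,0],-1],[[0,0,0],[0.0047,-0.0301,0],-1],[[0,0,0],[0.0047,-0.0301,0],-1],[[0,0,0],[0.0047,-0.0301,0],-1],[[0,0,0],[0.0047,-0.0301,0],-1],[[0,0,0],[0.0047,-0.0301,0],-1],[[0,0,0],[0.0047,-0.0301,0],-1],[[0,0,0],[0.0047,-0.0301,0],-1],[[0,0,0],[0.0047,-0.0301,0],-1],[[0,0,0],[0.0047,-0.0301,0],-1],[[0,0,0],[0.0047,-0.0301,0],-1],[[0,0,0],[0.0047,-0.0301,0],-1],[[0,0,0],[0.0047,-0.0301,0],-1],[[0,0,0],[0.0047,-0.0301,0],-1],[[0,0,0],[0.0047,-0.0301,0],-1],[[0,0,0],[0.0047,-0.0301,0],-1],[[0,0,0],[0.0047,-0.0301,0],-1],[[0,0,0],[0.0025,-0.0158,0],-1],[[0,0,0],[0,0,0],-1]]'

```text
t: 35.63
position: [548.5, 139.7, 166.1]
orientation: [-3.141, 0.0, -0.077]
wrist_force: [-0.6, 0.1, -1.6]
opening: 0.377
grip_force: 59.9
```

Request:
arm_command --steps '[[[0,0,0],[0,0,0.01],-1],[[0,0,0],[0,0,0.015],-1],[[0,0,0],[0,0,0.015],-1],[[0,0,0],[0,0,0],-1],[[0,0,0],[0,0,0],-1],[[0,0,0],[0,0,0],-1]]'

```text
t: 36.13
position: [549.1, 135.7, 127.0]
orientation: [-3.141, -0.001, -0.08]
wrist_force: [0.0, 0.2, -0.3]
opening: 0.38
grip_force: 59.9
```

```bash
python3 - <<'E'
from h import *
s=st();go(wld((-144,58,80)),[np.pi,0,-.083],s)
c=ctrl.camera("wrist");g=c["frame"].max(2).astype(int)
print([proj(c,wld((-115,y,72)))[0].round(1).tolist() for y in(39,77)])
v=int(proj(c,wld((-115,58,72)))[0][1]);print(v,g[v+6,270:375].tolist());print(g[v-12:v+12,305].tolist())
E
```

```text
t 36.13 pos [549.1 135.7 127. ] ori [-3.141e+00 -1.000e-03 -8.000e-02] box [-145.7   58.5  127. ] F [ 0.   0.2 -0.3] op 32.3 gf 59.9 q [0.03 0.5  1.42 0.   1.22 1.68]
turn [-0.    -0.001  0.003] shift-after-turn [ 1.7  0.5 47. ] shift-now [ 1.7  0.5 47. ]
[[348.1, 169.9], [295.9, 169.7]]
169 [167, 168, 166, 167, 167, 168, 164, 163, 168, 165, 168, 169, 166, 166, 168, 168, 166, 168, 166, 167, 165, 169, 167, 165, 109, 112, 89, 66, 71, 75, 71, 76, 73, 75, 72, 72, 73, 73, 73, 70, 72, 73, 73, 69, 73, 73, 70, 71, 70, 70, 69, 69, 69, 71, 65, 72, 70, 72, 68, 71, 67, 70, 72, 69, 69, 73, 70, 70, 70, 71, 67, 70, 69, 69, 85, 81, 101, 162, 164, 163, 166, 164, 164, 165, 163, 163, 165, 165, 166, 166, 163, 162, 164, 164, 160, 165, 162, 164, 162, 165, 163, 167, 163, 76, 59]
[164, 163, 163, 164, 165, 165, 166, 165, 163, 165, 161, 125, 63, 70, 71, 64, 74, 74, 72, 72, 74, 72, 97, 102]
```

Request:
arm_command --steps '[[[0,0,0.003],[0.0016,-0.0006,0.01],-1],[[0,0,0],[0,0,0.01],-1],[[0,0,0],[0,0,0.008],-1],[[0,0,0],[0,0,0.006],-1],[[0,0,0],[0,0,0.005],-1],[[0,0,0],[0,0,0.005],-1],[[0,0,0],[0,0,0.002],-1],[[0,0,0],[0,0,0],-1]]'

```text
t: 36.85
position: [553.7, 136.5, 82.7]
orientation: [-3.141, -0.009, -0.082]
wrist_force: [5.8, -1.2, 12.9]
opening: 0.379
grip_force: 63.6
```

Request:
arm_command --steps '[[[0,0,0],[0,0,0.003],-1],[[0,0,0],[0,0,0.003],-1],[[0,0,0],[0,0,0],-1],[[0,0,0],[0,0,0],-1]]'

```text
t: 37.18
position: [555.8, 136.3, 78.5]
orientation: [-3.14, -0.015, -0.082]
wrist_force: [8.6, -2.1, 19.9]
opening: 0.384
grip_force: 67.0
```

Unexpected contact: the tool is being pushed +x with 20 N upward. Raising a little to look.

Request:
arm_command --steps '[[[0,0,0],[0,0,-0.006],-1],[[0,0,0],[0,0,-0.004],-1],[[0,0,0],[0,0,0],-1],[[0,0,0],[0,0,0],-1]]'

```text
t: 37.52
position: [550.2, 136.8, 84.1]
orientation: [-3.141, 0.001, -0.082]
wrist_force: [-0.3, -0.1, -1.4]
opening: 0.379
grip_force: 64.4
```

```bash
python3 - <<'E'
from h import *
s=st();c=ctrl.camera("wrist");f=c["frame"];t=ctrl.camera("side")["frame"]
a=cv2.resize(f[130:330,220:420],None,fx=2.5,fy=2.5);b=cv2.resize(t[130:250,290:390],None,fx=3,fy=3)
o=np.zeros((500,800,3),np.uint8);o[:500,:500]=a;o[:360,500:800]=b;cv2.imwrite("pics/w13.png",o)
E
```

```text
t 37.52 pos [550.2 136.8  84.1] ori [-3.141e+00  1.000e-03 -8.200e-02] box [-144.8   59.7   84.1] F [-0.3 -0.1 -1.4] op 32.2 gf 64.4 q [0.03 0.56 1.46 0.   1.12 1.69]
```

View pics/w13.png

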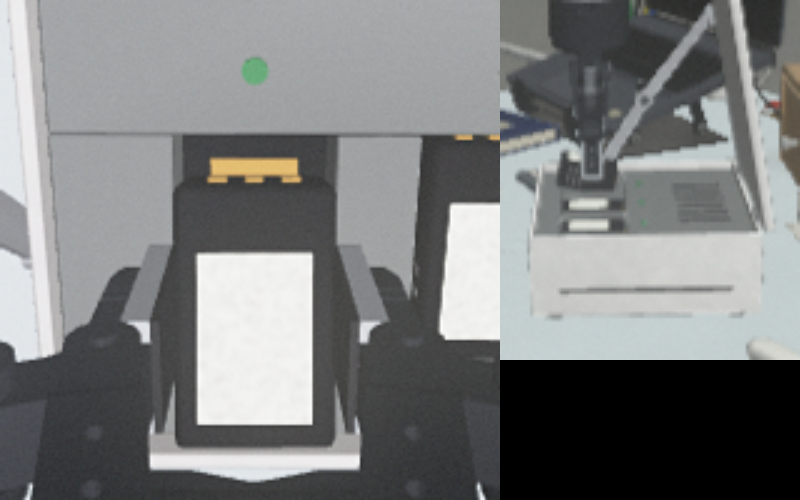

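The wrist crop shows the pack's near end caught on the bay's near edge, leaving it pitched in the hand (label at v≈232–300, near edge 308). I'll estimate its offset and pitch.

```bash
python3 - <<'E'
from h import *
from scipy.optimize import least_squares
s=st();c=ctrl.camera("wrist");p=s["position"];R=Ro.from_euler("xyz",s["orientation"])
g=c["frame"].max(2).astype(int);col=g[:,318:326].mean(1)
print([(v,int(col[v]),int(col[v+1])) for v in range(160,325) if abs(col[v+1]-col[v])>30])
L=np.array([[13.1,0,-14],[-23.4,0,-14],[-28,0,-14]])
def vv(x): 
    Q=Ro.from_euler("y",x[2]).apply(L)+[x[0],0,x[1]]; return proj(c,p+R.apply(Q))[:,1]
print(vv([0,2,0]))
for obs in [(231.6,300,308.5)]:
    r=least_squares(lambda x:vv(x)-obs,[0,2,0]);print(r.x,r.fun)
    for dx,dz in((28,14),(28,-14),(-28,14),(-28,-14)):
        q=Ro.from_euler("y",r.x[2]).apply([dx,0,dz])+[r.x[0],0,r.x[1]];print((dx,dz),q.round(1), "box",loc(p+R.apply(q)).round(1))
E
```

```text
t 37.62 pos [550.1 136.7  83.8] ori [-3.142e+00  1.000e-03 -8.200e-02] box [-144.8   59.7   83.8] F [-0.2 -0.7 -1.2] op 31.9 gf 64.4 q [0.03 0.56 1.46 0.   1.12 1.69]
[(182, 159, 115), (183, 115, 60), (192, 69, 151), (193, 151, 228), (199, 218, 165), (202, 196, 72), (230, 96, 203), (231, 203, 247), (299, 237, 65), (308, 85, 133), (309, 133, 169), (311, 183, 225), (321, 229, 156), (322, 156, 57)]
[228.08180451 290.15475502 297.40522158]
[-5.84171221  1.3233582  -0.22400842] [ 1.71837655e-10  2.12594387e-11 -3.18323146e-11]
(28, 14) [18.3  0.  21.2] box [-126.5   59.7   62.6]
(28, -14) [24.6  0.  -6.1] box [-120.2   59.7   89.9]
(-28, 14) [-36.3   0.    8.8] box [-181.1   59.6   75.1]
(-28, -14) [-30.    0.  -18.5] box [-174.8   59.6  102.4]
```

Request:
arm_command --steps '[[[0,0,0],[0,0,-0.012],-1],[[0,0,0],[0,0,-0.012],-1],[[0,0,0],[0.0052,0,0],-1],[[0,0.112,0],[0,0,0],-1],[[0,0.112,0],[0,0,0],-1],[[0,0,0],[0,0,0],-1],[[0,0,0],[0,0,0],-1],[[0,0,0],[0,0,0],-1]]'

```text
t: 38.33
position: [556.4, 136.2, 108.4]
orientation: [-3.141, -0.222, -0.082]
wrist_force: [-0.2, -0.8, -0.9]
opening: 0.378
grip_force: 64.4
```

```bash
python3 - <<'E'
from h import *
from scipy.optimize import least_squares
s=st();c=ctrl.camera("wrist");p=s["position"];R=Ro.from_euler("xyz",s["orientation"])
g=c["frame"].max(2).astype(int);col=g[:,318:326].mean(1)
print([(v,int(col[v]),int(col[v+1])) for v in range(160,325) if abs(col[v+1]-col[v])>30])
x=[-5.84,1.3,-.224]
for dx,dz in((28,14),(28,-14),(-28,14),(-28,-14)):
    q=Ro.from_euler("y",x[2]).apply([dx,0,dz])+[x[0],0,x[1]];print((dx,dz), "box",loc(p+R.apply(q)).round(1))
E
```

```text
t 38.33 pos [556.4 136.2 108.4] ori [-3.141 -0.222 -0.082] box [-138.5   59.7  108.4] F [-0.2 -0.8 -0.9] op 32.1 gf 64.4 q [ 0.05  0.46  1.58 -0.04  0.88  1.72]
[(194, 147, 85), (199, 81, 132), (200, 132, 198), (202, 196, 76), (230, 97, 201), (231, 201, 247), (299, 235, 63), (308, 79, 125), (309, 125, 159), (314, 174, 224), (321, 228, 156), (322, 156, 58)]
(28, 14) box [-115.9   59.7   91.8]
(28, -14) box [-115.9   59.7  119.8]
(-28, 14) box [-171.9   59.6   91.9]
(-28, -14) box [-171.9   59.6  119.9]
```

Request:
arm_command --steps '[[[0,0,0],[-0.0022,0,0.0098],-1],[[0,0,0],[-0.0013,0,0.0058],-1],[[0,0,0],[-0.0009,0,0.0039],-1],[[0,0,0],[-0.0009,0,0.0039],-1],[[0,0,0],[0,0,0],-1],[[0,0,0],[0,0,0],-1]]'

```text
t: 38.88
position: [555.9, 136.3, 84.4]
orientation: [-3.141, -0.223, -0.082]
wrist_force: [0.6, -0.9, -1.2]
opening: 0.383
grip_force: 64.4
```

Request:
arm_command --steps '[[[0,0,0],[-0.0009,0,0.0039],-1],[[0,0,0],[-0.0009,0,0.0039],-1],[[0,0,0],[0,0,0],-1],[[0,0,0],[0,0,0],-1]]'

```text
t: 39.22
position: [555.7, 136.3, 76.3]
orientation: [-3.141, -0.224, -0.082]
wrist_force: [-0.6, -0.3, -1.2]
opening: 0.377
grip_force: 64.4
```

Request:
arm_command --steps '[[[0,0,0],[0,0,0],-0.05],[[0,0,0],[0,0,0],-0.05],[[0,0,0],[0,0,0],-0.05],[[0,0,0],[0.004,0,-0.019],-0.05],[[0,0,0],[0.007,0,-0.03],-0.05],[[0,-0.112,0],[0,0,0],-1],[[0,-0.112,0],[0,0,0],-1],[[0,0,0],[-0.005,0,0],-1],[[0,0,0],[0,0,0],-1],[[0,0,0],[0,0,0],-1],[[0,0,0],[0,0,0],-1]]'

```text
t: 40.13
position: [550.0, 136.8, 126.6]
orientation: [-3.141, -0.001, -0.082]
wrist_force: [0.3, -0.2, -1.0]
opening: 0.001
grip_force: 0.0
```

```bash
python3 - <<'E'
from h import *
s=st();go(wld((-144,59,95)),[np.pi,0,-.083],s)
E
```

```text
t 40.13 pos [550.  136.8 126.6] ori [-3.141e+00 -1.000e-03 -8.200e-02] box [-144.9   59.7  126.6] F [ 0.3 -0.2 -1. ] op 0.1 gf 0.0 q [0.03 0.5  1.41 0.   1.22 1.69]
turn [-0.    -0.001  0.001] shift-after-turn [ 0.9  0.7 31.6] shift-now [ 0.9  0.8 31.6]
```

Request:
arm_command --steps '[[[0,0,0],[0.0005,0.0005,0.02],-1],[[0,0,0],[0,0,0.012],-1],[[0,0,0],[0,0,0.005],-1],[[0,0,0],[0,0,0.005],-1],[[0,0,0],[0,0,0.004],-1],[[0,0,0],[0,0,0.003],-1],[[0,0,0],[0,0,0.003],-1],[[0,0,0],[0,0,0.002],-1],[[0,0,0],[0,0,0.001],-1],[[0,0,0],[0,0,0],-1]]'

```text
t: 40.97
position: [551.3, 136.2, 72.0]
orientation: [-3.141, -0.001, -0.082]
wrist_force: [-2.0, 0.3, 4.7]
opening: -0.002
grip_force: 2.2
```

Request:
arm_command --steps '[[[0,0,0],[0,0,0.001],-1],[[0,0,0],[0,0,0],-1]]'

```text
t: 41.13
position: [551.3, 136.3, 72.0]
orientation: [-3.141, -0.001, -0.082]
wrist_force: [-3.9, 0.7, 11.8]
opening: 0.001
grip_force: 6.1
```

All three are pressed to the stop. Raising to check the three labels and the knob numerically.

Request:
arm_command --steps '[[[0,0,0],[0,0,-0.02],-1],[[0,0,0],[0,0,-0.03],-1],[[0,0,0],[-0.025,0.02,-0.04],-1],[[0,0,0],[-0.035,0.035,-0.01],-1],[[0,0,0],[0,0.003,0],-1],[[0,0,0],[0,0,0],-1],[[0,0,0],[0,0,0],-1]]'

```text
t: 41.72
position: [498.7, 92.1, 161.5]
orientation: [-3.141, -0.001, -0.083]
wrist_force: [0.4, -0.2, -1.2]
opening: 0.001
grip_force: 0.0
```

```bash
python3 - <<'E'
from h import *
s=st();c=ctrl.camera("wrist");cv2.imwrite("pics/w14.png",c["frame"])
for y in(58,0,-58):
  u,v=proj(c,wld((-148,y,72)))[0].astype(int)
  for k in label(c,175,(u-25,max(0,v-35),u+25,v+35)):
    for z in(72,80):
      r=cv2.minAreaRect(np.float32(ray(c,k,z)[:,:2]));print(y,z,loc((*r[0],z)).round(1),np.round(r[1],1),round(r[2],1))
t=ctrl.camera("top");g=t["frame"].max(2)
for ang in(.9,1.01): print([proj(t,wld((-150+108.5*np.cos(ang),y,50+108.5*np.sin(ang))))[0].round(1).tolist() for y in(142,180)])
u,v=proj(t,wld((-92,165,142)))[0].astype(int);m=(g[v-15:v+15,u-12:u+10]<70);ys,xs=np.where(m);print(u,v,len(xs),xs.mean()+u-12,ys.mean()+v-15,proj(t,wld((-92,160,142))))
E
```

```text
t 41.72 pos [498.7  92.1 161.5] ori [-3.141e+00 -1.000e-03 -8.300e-02] box [-192.4   10.9  161.5] F [ 0.4 -0.2 -1.2] op 0.1 gf 0.0 q [-0.05  0.37  1.53  0.    1.24  1.6 ]
58 72 [-147.9   59.5   72. ] [23.8 35.7] 84.8
58 80 [-147.1   57.9   80. ] [22.9 34.5] 84.8
0 72 [-149.1    1.1   72. ] [23.4 34.9] 85.2
0 80 [-148.3    1.4   80. ] [22.6 33.7] 85.2
-58 72 [-149.1  -58.    72. ] [23.7 34.8] 85.3
-58 80 [-148.3  -55.6   80. ] [22.9 33.6] 85.3
[[212.8, 152.9], [196.8, 151.2]]
[[211.5, 156.5], [195.3, 154.9]]
201 155 75 202.49333333333334 154.77333333333334 [[203.82210337 155.59874389]]
```

All packs are flush and level, and the knob matches the locked angle. Returning to the knob with the earlier grasp orientation.

Request:
arm_command --steps '[[[0,0,-0.1122],[0,0,-0.03],-0.1],[[0,0,-0.1122],[0,0,-0.03],-0.1],[[0,0,-0.1122],[0,0,-0.03],-0.1],[[0,0,-0.1122],[0,0,0],-0.1],[[0,0,-0.1122],[0,0,0],-0.1],[[0,0,-0.1122],[0,0,0],-0.1],[[0,0,-0.1122],[0,0,0],-0.1],[[0,0,-0.1122],[0,0,0],-0.1],[[0,0,-0.1122],[0,0,0],-0.1],[[0,0,-0.1122],[0,0,0],-0.1],[[0,0,-0.1122],[0,0,0],-0.1],[[0,0,-0.1122],[0,0,0],-0.1],[[0,0,-0.1122],[0,0,0],-0.1],[[0,0,-0.1122],[0,0,0],-0.1],[[0,0,0],[0,0,0],-0.1]]'

```text
t: 43.07
position: [498.7, 92.7, 250.8]
orientation: [-3.141, -0.0, 1.493]
wrist_force: [0.1, 0.3, 0.2]
opening: 0.447
grip_force: 0.0
```

Request:
arm_command --steps '[[[0,0,0],[0.0265,0.011,0],-0.1],[[0,0,0],[0.0265,0.011,0],-0.1],[[0,0,0],[0.0265,0.011,0],-0.1],[[0,0,0],[0.0265,0.011,0],-0.1],[[0,0,0],[0.0265,0.011,0],-0.1],[[0,0,0],[0.0265,0.011,0],-0.1],[[-0.1,0,0],[0,0,0],-0.1],[[-0.1,0,0],[0,0,0],-0.1],[[-0.1,0,0],[0,0,0],-0.1],[[0,0,0],[0,0,0],-0.1],[[0,0,0],[0,0,0],-0.1],[[0,0,0],[0,0,0],-0.1]]'

```text
t: 44.07
position: [577.5, 245.4, 251.6]
orientation: [2.843, -0.001, 1.487]
wrist_force: [-0.0, 0.5, 0.2]
opening: 0.45
grip_force: 0.0
```

```bash
python3 - <<'E'
from h import *
s=st();go(wld((-88,169,132)),[2.84,0,1.488],s)
E
```

```text
t 44.07 pos [577.5 245.4 251.6] ori [ 2.843e+00 -1.000e-03  1.487e+00] box [-126.5  170.2  251.6] F [-0.   0.5  0.2] op 38.2 gf 0.0 q [ 0.25  0.4   1.25 -0.1   1.22  0.36]
turn [-0.003 -0.    -0.001] shift-after-turn [ -1.2   1.2 125.6] shift-now [ -1.3   1.7 125.6]
```

Request:
arm_command --steps '[[[0,0,0],[-0.001,0.0013,0.02],-0.1],[[0,0,0],[0,0,0.028],-0.1],[[0,0,0],[0,0,0.028],-0.1],[[0,0,0],[0,0,0.028],-0.1],[[0,0,0],[0,0,0.015],-0.1],[[0,0,0],[0,0,0.005],-0.1],[[0,0,0],[0,0,0],-0.1],[[0,0,0],[0,0,0],-1],[[0,0,0],[0,0,0],-1],[[0,0,0],[0,0,0],-1],[[0,0,0],[0,0,0],-1],[[0,0,0],[0,0,0],-1]]'

```text
t: 45.07
position: [615.4, 241.3, 135.1]
orientation: [2.838, -0.001, 1.489]
wrist_force: [2.0, -0.8, 5.3]
opening: 0.136
grip_force: 58.9
```

Gripped: the opening of 0.136 matches the earlier knob grasp. Breaking the knee.

Request:
arm_command --steps '[[[0,0,0],[0,0.0017,0.0021],-1],[[0,0,0],[0,0.0017,0.0021],-1],[[0,0,0],[0,0.0023,0.0031],-1],[[0,0,0],[0,0.0022,0.0031],-1],[[0,0,0],[0,0.002,0.0032],-1],[[0,0,0],[0,0.002,0.0033],-1],[[0,0,0],[0,0.0017,0.0029],-1],[[0,0,0],[0,0,0],-1],[[0,0,0],[0,0,0],-1]]'

```text
t: 45.82
position: [634.3, 239.7, 119.1]
orientation: [2.839, -0.001, 1.489]
wrist_force: [2.9, -1.2, 4.6]
opening: 0.137
grip_force: 61.1
```

```bash
python3 - <<'E'
from h import *
st()
E
```

```text
t 45.82 pos [634.3 239.7 119.1] ori [ 2.839e+00 -1.000e-03  1.489e+00] box [-69.5 169.2 119.1] F [ 2.9 -1.2  4.6] op 11.7 gf 61.1 q [ 0.22  0.59  1.31 -0.11  0.95  0.35]
```

Broken: the knob is back about 25 mm with low forces. Releasing, retreating and moving above the bar.

Request:
arm_command --steps '[[[0,0,0],[0,0,0],-0.1],[[0,0,0],[0,0,0],-0.1],[[0,0,0],[0,0,0],-0.1],[[0,0,0],[0,0,-0.02],-0.1],[[0,0,0],[0,0,-0.03],-0.1],[[0,0,0],[0,0,-0.035],-0.1],[[0,0,0],[0,0,-0.035],-0.1],[[0.1,0,0],[0,-0.01,-0.01],-0.1],[[0.1,0,0],[0,-0.01,-0.02],-0.1],[[0.102,0,0],[0,0,-0.03],-0.1],[[0,0,0],[0,0,-0.04],-0.1],[[0,0,0],[0,0,-0.03],-0.1],[[0,0,0],[0,0,0],-0.1],[[0,0,0],[0,0,0],-0.1]]'

```text
t: 46.98
position: [568.8, 245.0, 355.3]
orientation: [3.132, -0.001, 1.488]
wrist_force: [-0.2, -0.2, -1.0]
opening: 0.452
grip_force: 0.0
```

```bash
python3 - <<'E'
from h import *
s=st();go(wld((-43,0,352)),[np.pi,0,1.488],s)
c=ctrl.camera("side");g=cv2.cvtColor(c["frame"],cv2.COLOR_BGR2GRAY).astype(int)
for a in(1.30,1.34,1.38): print(a,[proj(c,wld((-240*np.cos(a),y,80+240*np.sin(a))))[0].round(1).tolist() for y in(-50,50)])
u,v=proj(c,wld((-44,-50,316)))[0].astype(int)
print(u,v)
for r in range(v-12,v+16,4): print(r,g[r,u-24:u+25].tolist())
E
```

```text
t 46.98 pos [568.8 245.  355.3] ori [ 3.132e+00 -1.000e-03  1.488e+00] box [-135.1  169.1  355.3] F [-0.2 -0.2 -1. ] op 38.4 gf 0.0 q [ 0.22  0.46  0.82 -0.    1.85  0.3 ]
turn [ 0.009 -0.001  0.   ] shift-after-turn [-169.1   92.1    3.3] shift-now [-169.2   92.     4.1]
1.3 [[350.8, 112.9], [348.2, 108.4]]
1.34 [[354.6, 111.8], [351.6, 107.4]]
1.38 [[358.4, 110.9], [355.0, 106.6]]
358 110
98 [118, 117, 116, 116, 118, 117, 72, 47, 42, 42, 44, 42, 44, 45, 41, 40, 40, 40, 44, 44, 41, 41, 43, 40, 42, 40, 42, 41, 41, 43, 41, 39, 40, 37, 39, 38, 40, 39, 42, 40, 41, 41, 39, 42, 45, 40, 42, 41, 40]
102 [117, 117, 117, 117, 117, 119, 66, 42, 42, 40, 41, 42, 46, 46, 42, 38, 41, 41, 38, 41, 43, 44, 41, 41, 42, 42, 42, 42, 41, 38, 38, 42, 40, 41, 43, 40, 43, 43, 38, 41, 42, 43, 41, 40, 40, 41, 44, 44, 44]
106 [122, 119, 116, 118, 119, 101, 56, 38, 43, 42, 39, 41, 44, 41, 41, 44, 43, 42, 40, 41, 40, 88, 120, 144, 165, 135, 66, 44, 37, 44, 43, 45, 41, 40, 41, 42, 41, 41, 41, 42, 41, 41, 43, 44, 40, 41, 42, 45, 40]
110 [120, 120, 118, 117, 116, 85, 48, 42, 44, 43, 43, 40, 40, 42, 42, 43, 40, 42, 41, 44, 45, 60, 110, 102, 127, 160, 169, 172, 97, 45, 40, 42, 44, 39, 40, 43, 43, 43, 43, 40, 39, 42, 46, 40, 42, 42, 40, 41, 41]
114 [118, 119, 118, 119, 116, 71, 47, 47, 46, 44, 45, 44, 44, 44, 41, 41, 44, 42, 43, 45, 41, 42, 81, 134, 126, 123, 149, 167, 169, 84, 44, 44, 43, 45, 41, 41, 42, 43, 43, 40, 42, 40, 42, 41, 41, 41, 39, 39, 43]
118 [120, 117, 118, 118, 118, 67, 42, 44, 39, 44, 42, 43, 42, 43, 46, 45, 43, 41, 44, 45, 43, 42, 69, 99, 140, 108, 128, 156, 171, 165, 83, 40, 41, 43, 45, 43, 43, 45, 42, 42, 43, 46, 45, 44, 42, 41, 42, 45, 42]
122 [118, 118, 119, 119, 103, 59, 42, 44, 45, 47, 43, 44, 47, 44, 45, 43, 45, 42, 46, 42, 43, 45, 43, 80, 106, 147, 112, 135, 162, 170, 151, 76, 41, 42, 45, 43, 42, 41, 46, 41, 45, 41, 43, 41, 43, 41, 46, 44, 43]
```

The bar is at column ≈359 in the side view, matching 1.38 rad. Moving over it and pinching.

Request:
arm_command --steps '[[[0.009,0,0],[-0.021,0.0115,0],-0.1],[[0,0,0],[-0.021,0.0115,0],-0.1],[[0,0,0],[-0.021,0.0115,0],-0.1],[[0,0,0],[-0.021,0.0115,0],-0.1],[[0,0,0],[-0.021,0.0115,0],-0.1],[[0,0,0],[-0.021,0.0115,0],-0.1],[[0,0,0],[-0.021,0.0115,0],-0.1],[[0,0,0],[-0.021,0.0115,0],-0.1],[[0,0,0],[0,0,0],-0.1],[[0,0,0],[0,0,0],-0.1],[[0,0,0],[0,0,0],-0.1]]'

```text
t: 47.95
position: [646.2, 70.5, 353.2]
orientation: [-3.138, -0.0, 1.489]
wrist_force: [0.6, 0.0, 0.4]
opening: 0.447
grip_force: 0.0
```

```bash
python3 - <<'E'
from h import *
s=st();go(wld((-43.5,0,305)),[np.pi,0,1.488],s)
E
```

```text
t 47.95 pos [646.2  70.5 353.2] ori [-3.138 -0.     1.489] box [-43.6   1.6 353.2] F [0.6 0.  0.4] op 38.0 gf 0.0 q [-0.07  0.54  0.69  0.    1.91  0.01]
turn [-0.004 -0.     0.001] shift-after-turn [-1.6  0.1 48.2] shift-now [-1.6  0.3 48.2]
```

Request:
arm_command --steps '[[[0,0,0],[0,0,0.012],-0.1],[[0,0,0],[0,0,0.015],-0.1],[[0,0,0],[0,0,0.012],-0.1],[[0,0,0],[0,0,0.008],-0.1],[[0,0,0],[0,0,0],-0.1],[[0,0,0],[0,0,0],-1],[[0,0,0],[0,0,0],-1],[[0,0,0],[0,0,0],-1],[[0,0,0],[0,0,0],-1],[[0,0,0],[0,0,0],-1],[[0,0,0],[0,0,0],-1]]'

```text
t: 48.87
position: [646.7, 70.3, 308.4]
orientation: [3.141, -0.001, 1.489]
wrist_force: [-0.2, 2.3, 4.9]
opening: 0.11
grip_force: 58.9
```

```bash
python3 - <<'E'
from h import *
st()
# lowering increments from bar angle a0 to .025
a=np.linspace(1.38,.025,61);y=-240*np.cos(a);z=240*np.sin(a)
for i in range(0,60,10):print(i,(np.diff(y)[i:i+10]).round(1).tolist(),(-np.diff(z)[i:i+10]).round(1).tolist())
E
```

```text
t 48.87 pos [646.7  70.3 308.4] ori [ 3.141e+00 -1.000e-03  1.489e+00] box [-43.1   1.4 308.4] F [-0.2  2.3  4.9] op 9.4 gf 58.9 q [-0.07  0.54  0.82  0.    1.79  0.01]
0 [-5.3, -5.3, -5.3, -5.2, -5.2, -5.2, -5.1, -5.1, -5.0, -5.0] [1.1, 1.2, 1.3, 1.4, 1.6, 1.7, 1.8, 1.9, 2.0, 2.1]
10 [-4.9, -4.9, -4.8, -4.8, -4.7, -4.6, -4.6, -4.5, -4.4, -4.4] [2.2, 2.4, 2.5, 2.6, 2.7, 2.8, 2.9, 3.0, 3.1, 3.2]
20 [-4.3, -4.2, -4.1, -4.1, -4.0, -3.9, -3.8, -3.7, -3.6, -3.5] [3.3, 3.4, 3.5, 3.6, 3.7, 3.8, 3.8, 3.9, 4.0, 4.1]
30 [-3.5, -3.4, -3.3, -3.2, -3.1, -3.0, -2.9, -2.8, -2.6, -2.5] [4.2, 4.3, 4.3, 4.4, 4.5, 4.5, 4.6, 4.7, 4.7, 4.8]
40 [-2.4, -2.3, -2.2, -2.1, -2.0, -1.9, -1.8, -1.6, -1.5, -1.4] [4.8, 4.9, 4.9, 5.0, 5.0, 5.1, 5.1, 5.2, 5.2, 5.2]
50 [-1.3, -1.2, -1.0, -0.9, -0.8, -0.7, -0.6, -0.4, -0.3, -0.2] [5.3, 5.3, 5.3, 5.3, 5.4, 5.4, 5.4, 5.4, 5.4, 5.4]
```

Bar gripped (0.11, as before). Lowering along the arc at about 0.27 rad/s.

Request:
arm_command --steps '[[[0,0,0],[0,-0.0053,0.0011],-1],[[0,0,0],[0,-0.0053,0.0012],-1],[[0,0,0],[0,-0.0053,0.0013],-1],[[0,0,0],[0,-0.0052,0.0014],-1],[[0,0,0],[0,-0.0052,0.0016],-1],[[0,0,0],[0,-0.0052,0.0017],-1],[[0,0,0],[0,-0.0051,0.0018],-1],[[0,0,0],[0,-0.0051,0.0019],-1],[[0,0,0],[0,-0.005,0.002],-1],[[0,0,0],[0,-0.005,0.0021],-1],[[0,0,0],[0,-0.0049,0.0022],-1],[[0,0,0],[0,-0.0049,0.0024],-1],[[0,0,0],[0,-0.0048,0.0025],-1],[[0,0,0],[0,-0.0048,0.0026],-1],[[0,0,0],[0,-0.0047,0.0027],-1],[[0,0,0],[0,-0.0046,0.0028],-1],[[0,0,0],[0,-0.0046,0.0029],-1],[[0,0,0],[0,-0.0045,0.003],-1],[[0,0,0],[0,-0.0044,0.0031],-1],[[0,0,0],[0,-0.0044,0.0032],-1]]'

```text
t: 50.53
position: [547.9, 78.1, 263.6]
orientation: [-3.139, -0.0, 1.488]
wrist_force: [0.1, 4.0, 3.4]
opening: 0.108
grip_force: 62.1
```

Request:
arm_command --steps '[[[0,0,0],[0,-0.0043,0.0033],-1],[[0,0,0],[0,-0.0042,0.0034],-1],[[0,0,0],[0,-0.0041,0.0035],-1],[[0,0,0],[0,-0.0041,0.0036],-1],[[0,0,0],[0,-0.004,0.0037],-1],[[0,0,0],[0,-0.0039,0.0038],-1],[[0,0,0],[0,-0.0038,0.0038],-1],[[0,0,0],[0,-0.0037,0.0039],-1],[[0,0,0],[0,-0.0036,0.004],-1],[[0,0,0],[0,-0.0035,0.0041],-1],[[0,0,0],[0,-0.0035,0.0042],-1],[[0,0,0],[0,-0.0034,0.0043],-1],[[0,0,0],[0,-0.0033,0.0043],-1],[[0,0,0],[0,-0.0032,0.0044],-1],[[0,0,0],[0,-0.0031,0.0045],-1],[[0,0,0],[0,-0.003,0.0045],-1],[[0,0,0],[0,-0.0029,0.0046],-1],[[0,0,0],[0,-0.0028,0.0047],-1],[[0,0,0],[0,-0.0026,0.0047],-1],[[0,0,0],[0,-0.0025,0.0048],-1]]'

```text
t: 52.2
position: [478.8, 84.0, 181.4]
orientation: [-3.14, -0.001, 1.488]
wrist_force: [-0.5, 5.4, 0.7]
opening: 0.11
grip_force: 63.3
```

Request:
arm_command --steps '[[[0,0,0],[0,-0.0024,0.0048],-1],[[0,0,0],[0,-0.0023,0.0049],-1],[[0,0,0],[0,-0.0022,0.0049],-1],[[0,0,0],[0,-0.0021,0.005],-1],[[0,0,0],[0,-0.002,0.005],-1],[[0,0,0],[0,-0.0019,0.0051],-1],[[0,0,0],[0,-0.0018,0.0051],-1],[[0,0,0],[0,-0.0016,0.0052],-1],[[0,0,0],[0,-0.0015,0.0052],-1],[[0,0,0],[0,-0.0014,0.0052],-1],[[0,0,0],[0,-0.0013,0.0053],-1],[[0,0,0],[0,-0.0012,0.0053],-1],[[0,0,0],[0,-0.001,0.0053],-1],[[0,0,0],[0,-0.0009,0.0053],-1],[[0,0,0],[0,-0.0008,0.0054],-1],[[0,0,0],[0,-0.0007,0.0054],-1],[[0,0,0],[0,-0.0006,0.0054],-1],[[0,0,0],[0,-0.0004,0.0045],-1],[[0,0,0],[0,-0.0003,0.0045],-1],[[0,0,0],[0,0,0],-1]]'

```text
t: 53.87
position: [451.8, 86.1, 84.0]
orientation: [-3.137, -0.0, 1.488]
wrist_force: [-4.3, 7.6, -2.2]
opening: 0.106
grip_force: 59.0
```

Request:
arm_command --steps '[[[0,0,0],[0,0,0.002],-1],[[0,0,0],[0,0,0.002],-1],[[0,0,0],[0,0,0.002],-1],[[0,0,0],[0,0,0],-1]]'

```text
t: 54.2
position: [451.7, 86.1, 78.8]
orientation: [-3.137, -0.0, 1.488]
wrist_force: [-6.8, 6.0, 0.9]
opening: 0.111
grip_force: 59.2
```

Request:
arm_command --steps '[[[0,0,0],[0,0,0.002],-1],[[0,0,0],[0,0,0.001],-1],[[0,0,0],[0,0,0],-1]]'

```text
t: 54.45
position: [451.8, 87.4, 78.0]
orientation: [-3.14, -0.003, 1.488]
wrist_force: [-13.0, 11.3, 29.7]
opening: 0.109
grip_force: 62.9
```

Force jumped to 30 N at 78 mm: the lid is on its seat. Releasing with a narrow opening, rising clear and checking.

Request:
arm_command --steps '[[[0,0,0],[0,0,-0.001],-0.4],[[0,0,0],[0,0,0],-0.4],[[0,0,0],[0,0,0],-0.4],[[0,0,0],[0,0,0],-0.4],[[0,0,0],[0,0,-0.01],-0.4],[[0,0,0],[0,0,-0.02],-0.4],[[0,0,0],[0,0,-0.03],-0.4],[[0,0,0],[0,0,-0.03],-0.4],[[0,0,0],[0,0,-0.03],-0.4],[[0,0,0],[0,0,0],-0.4],[[0,0,0],[0,0,0],-0.4]]'

```text
t: 55.37
position: [453.6, 85.7, 198.1]
orientation: [3.14, 0.0, 1.488]
wrist_force: [-0.1, 0.4, -0.3]
opening: 0.302
grip_force: 0.0
```

```bash
python3 - <<'E'
from h import *
st();a=cv2.imread("pics/side0.png").astype(int);c=ctrl.camera("side");f=c["frame"].astype(int)
d=abs(a-f).max(2)
print("box+bar region diff px",(d[175:245,285:385]>40).sum(),np.argwhere(d[175:245,285:385]>40)[:10].tolist())
for n,(x0,y0,x1,y1) in dict(mouse=(185,270,260,305),eraser=(300,282,322,302),case=(368,240,392,268),highl=(232,230,285,252),packs1=(258,253,295,282)).items(): print(n,(d[y0:y1,x0:x1]>40).sum())
E
```

```text
t 55.37 pos [453.6  85.7 198.1] ori [3.14  0.    1.488] box [-236.8    0.9  198.1] F [-0.1  0.4 -0.3] op 25.6 gf 0.0 q [-0.07  0.26  1.59 -0.    1.29  0.01]
box+bar region diff px 0 []
mouse 0
eraser 0
case 0
highl 0
packs1 436
```

The box region is pixel-identical to the start, so the lid is shut, and the other objects have not moved. Handing in.

```bash
python3 -c "
from station import ctrl
print(ctrl.sign_off())"
```

```text
the job is handed in; nothing more can be done
None
```

All three battery packs are pressed flush in their own bays, the stay is broken and the lid lowered shut. The other objects are where they were, and the job was handed in at about 55 s; no verdict was returned.

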